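# Lock the pipe stub in its coupling with the slotted screw

### The job

The pipe stub has been pushed into the coupling but its slotted locking screw is only finger-tight. Take the flat screwdriver from its wooden block, seat the blade fully in the slot of the screw over the stub's end and turn that screw clockwise until it comes up hard, nipped up to about 0.2 N m; keep the blade seated while it turns, and neither ram the screw nor force it beyond 0.3 N m. Then stand the screwdriver back in its block, and leave the coupling's other screw and the things around as they are.

Things in the scene. Friction and masses are not known exactly. Their poses are not given: they have to be found in the camera images.
- coupling: Grey steel pipe coupling (sleeve 76 mm across, 150 mm long) strapped down in a dark steel saddle with a 125 x 130 mm base plate; does not move. Origin: centre of the base plate's underside, on the shelf. Its x axis runs level along the pipe towards the stub: a 60 mm pipe that sticks 80 mm out of the +x end; the -x end is empty. The pipe axis is 58 mm up. On top, 45 mm either side of the middle, two round bosses 30 mm across end 100 mm up, each with a slotted screw.
- lock_screw_top (a point): The screw to tighten, on the boss over the stub's end (x = +45 mm in the coupling): centre of its slot, level with the top of the head, 108 mm above the shelf. Its x axis runs along the slot, z up. Round steel head 20 mm across, 8 mm high; the slot runs right across, 3.0 mm wide, 4 mm deep, with edges broken 0.4 mm, so the blade has some 0.1 rad of play each way.
- lock_screw (a joint): Turn of that screw about its upright axis, rad; grows as it is turned clockwise seen from above (tightened). It starts 0.9 to 1.4 rad short of tight and comes up dead against the pipe at 2.0. It takes about 0.1 N m to turn, anywhere short of the stop, and stays where it is left. The blade bears on each cheek of the slot with about 11 N per 0.1 N m. The play of blade, slot and grip lets the hand lead the screw by 0.2 to 0.4 rad.
- spare_screw_top (a point): The like screw at the coupling's empty end (x = -45 mm): centre of its slot at the head's top, x along the slot. Not to be turned.
- spare_screw (a joint): Turn of that other screw, rad, clockwise positive; starts at 0 and turns as easily.
- driver: Flat screwdriver, 160 mm long, 0.16 kg, standing blade down in the block. Origin: middle of the blade's tip edge; z axis points up the shank to the handle, x axis lies along the blade's width. The blade's last 10 mm is 13 mm wide and 2 mm thick, then it runs into a round 9 mm shank; the black round handle, 30 mm across, begins 70 mm and ends 160 mm above the tip and may be gripped at any yaw; a grip of some 45 N keeps it from twisting in the fingers.
- holder: Wooden block 60 x 60 mm, 75 mm high, that does not move, with an upright 18 mm hole through its middle. Origin: centre of its underside. The driver hangs in it with the handle's 30 mm shoulder on the block's top, its tip 5 mm above the shelf.
- pipe_collar: Dark steel collar, a ring 68 mm across and 45 mm high lying flat; origin at the centre of its underside. Leave it.
- roller: Black rubber roller standing on end, 62 mm across, 96 mm high with its stub shaft; origin at the centre of its underside. Leave it.
- flange: Dark steel flange, 84 mm across, 32 mm high; origin at the centre of its underside. Leave it.
Mind the look-alikes: they are no part of the job. Of the things like the driver, leave any that is blue or yellow; of the rest the smaller one is meant.

How it is judged:
On the way, in this order (a step that is already met when the one before it is completed fails the run):
1. the driver's blade is seated in the slot of the locking screw, at least 3 mm deep (z of driver in the frame of lock_screw_top below -0.003 m and horizontal distance between driver and lock_screw_top below 0.004 m and angle between the x axis of driver and the x axis of lock_screw_top, either way round below 0.3 rad), for 0.2 s.
2. the screw is against its stop and nipped up with the blade seated in its slot: over 13 N of the blade on each cheek of the slot, which is about 0.14 N m (value of joint lock_screw above 1.95 rad and contact force between driver and lock_screw_c1 above 13 N and contact force between driver and lock_screw_c2 above 13 N and z of driver in the frame of lock_screw_top below -0.002 m and horizontal distance between driver and lock_screw_top below 0.006 m), for 0.15 s.
At the end, for the whole second after the job is handed in: The locking screw is within 0.05 rad of its tight stop; the driver hangs at rest, released, in the block's hole, upright within 0.12 rad, its handle down on the block within 5 mm (value of joint lock_screw above 1.95 rad and horizontal distance between driver and holder below 0.01 m and z of driver in the frame of holder below 0.01 m and angle between driver's own z axis and vertical below 0.12 rad and linear speed of driver below 0.02 m/s); the robot touches nothing.
It fails at once if the locking screw is turned with the blade less than 1.5 mm deep in the slot ((velocity of joint lock_screw above 0.15 rad/s or velocity of joint lock_screw below -0.15 rad/s) and z of driver in the frame of lock_screw_top above -0.0015 m).
It fails at once if the screw is rammed or forced: more than 85 N between driver and screw, which is about 0.3 N m and a light press (contact force between driver and lock_screw above 85 N).
It fails at once if the other screw is turned (value of joint spare_screw above 0.1 rad or value of joint spare_screw below -0.1 rad).
It fails at once if a thing standing around is moved (distance of any of pipe_collar, roller, flange from where it was at the start of the episode above 0.015 m).
It also fails if it takes over 54 s, if anything falls off the work surface, if the arm or the gripper's body presses on something with over 40 N, if the wrist force passes 120 N, or if a joint passes its speed limit or range.

### The arm

A 7-joint arm with a two-finger parallel gripper is mounted at the origin on the work surface. World frame = base frame: x ahead of the robot, y to its left, z up, the work surface at z = 0. Lengths are in m, angles in rad, forces in N, time in s.
With the tool pointing down it reaches from about 0.4 to 0.85 m from the base axis. Payload 10.4 kg.
Tool frame: the origin (TCP) lies between the finger pads; the fingertips stand tip_extent ahead of it and the grasp point (between the pads) lies 2 mm behind it (tip_extent is the distance from the TCP to the fingertips, in m); z points along the fingers, y is the direction in which the jaws open and shut (so a half turn about z gives the same grasp; the last joint's range is limited). The gripper opens to 87 mm and grips with 3 to 60 N. Pads are 19 mm wide; open, the fingers measure 117 mm over their backs; the gripper's body (75 mm by 190 mm) begins 51 mm behind the grasp point.
Start: joints at [-1.128, 0.332, -0.065, 1.46, 0.022, 1.35, -0.088], TCP at [0.281, 0.558, 0.24] pointing down, gripper open.
Joint ranges: [-2.6, 2.6], [-0.5, 2.12], [-1.47, 1.34], [0.16, 2.42], [-1.27, 4.41], [0.06, 2.06], [-2.6, 2.6]. Speed limits (rad/s): [2.22, 2.22, 2.79, 2.79, 3.14, 3.14, 3.14].

### API

Orientations are given as a unit quaternion [x, y, z, w].
In Python, from bench import read_state, camera, camera_params, close_job, tip_extent gives the robot as it stands. The module is installed in compiled form; this text tells all that it offers.
- The arm moves only by the tool send_rows, never from a script. Its argument "steps" is a list of rows, each a list of 7 numbers: the turn, a rotation vector about the tool's x, y, z in degrees, then the shift along the tool's x, y, z in m, then the gripper's target within -1 to 1 (shut at 1, half-way at 0, fully open at -1). In form: [[ax, ay, az, x, y, z, jaw], ...]. A call has exactly 10 rows; each row shifts and turns the pose as measured when the row begins, along the tool's axes as they then stand; what a row does not reach is not made up. A row lasts 1/10 s, in which the tool goes at most 50 mm and 8.59 degrees, less where a joint would pass 70% of its speed; a pose out of reach is approached as far as the arm can. A call with a gripper value outside its range is refused whole. The fingers move at their own pace and stop on an object; "force" is the grip in N (left out, the last holds). Time passes only in rows, so rows that do not move let the fingers close, or fill a call up. It gives the time, the measured TCP pose, the force and the opening at its end, in the units of the state.
- read_state(): the state, without advancing time (a new reading comes with each control period).
- camera(name): name is "side" or "top"; returns (picture, depth): 384x512x3 uint8, blue, green, red; 384x512 float32, m along the optical axis (not along the pixel's ray), 0 where there is no reading.
- camera_params(name): a dict with "camera_matrix" (3x3 intrinsics, pixels), "world_from_camera" (4x4, takes a point from camera to world coordinates). Camera axes: x right, y down, z forward; pixel columns grow to the right and rows downward; lengths in m; the calibration is good to about 2 mm. A picture is of the moment at which its call begins. camera_params takes no time and is no camera call.
- close_job(): hands the job in, once; it reports no verdict.
The state is a dict: "time": time; "joint_positions": joint angles; "joint_vel": joint speeds; "joint_torque": joint torques, N m; "ee_pos": TCP position; "eef_rot": TCP orientation; "ft_force": force on the tool from outside, world axes, zero at the start; "torque": the same for the moment, N m; "width": finger opening in m.
Only numpy, scipy, OpenCV 4.12 (cv2) and the standard library are available. Lean on these libraries where they do the work, as an engineer would, in place of code of your own. Each camera call takes 0.05 s, during which the arm holds its last target.

## Working session

There is one attempt and no reset: what is moved stays moved. The work goes in short steps, Python scripts to look and compute and a tool call to move; the robot and the scene stay as the last step left them, time stands still between calls to the robot, and variables do not carry over. Pictures are saved under pics/ and viewed, and the job is handed in when it is done.

Besides the shell and the picture viewer there is one more tool, called after ">>>" in YAML: its name, and indented under it one key for each argument. send_rows: Moves the arm, as the interface text tells. Its arguments: {"type":"object","properties":{"steps":{"type":"array"},"force":{"type":"number"}},"required":["steps"]}

```bash
mkdir -p pics; python3 - <<'E'
from bench import *
import cv2,numpy as np
print(read_state(), tip_extent)
for n in("side","top"):
    p,d=camera(n); cv2.imwrite(f"pics/{n}0.png",p); np.save(f"{n}0.npy",d)
    c=camera_params(n);print(n,np.round(c["camera_matrix"],1).tolist(),np.round(c["world_from_camera"],4).tolist())
E
```

```text
{'time': 0.0, 'joint_positions': array([-1.12759251,  0.33285228, -0.06467926,  1.46097779,  0.02159727,
        1.34989388, -0.08849546]), 'joint_vel': array([-0.0003115 ,  0.00167745, -0.00060668, -0.00177524, -0.00236839,
       -0.00063064, -0.00082724]), 'joint_torque': array([-5.54921171e-04, -6.23250389e+01,  2.45233392e-02, -3.89905787e+01,
       -6.12738566e-02,  3.97011079e-02,  1.24910630e-04]), 'ee_pos': array([0.28055899, 0.5580679 , 0.23874869]), 'eef_rot': array([ 2.30799029e-01,  9.73001178e-01, -7.06109131e-04, -1.30256274e-04]), 'ft_force': array([-0.14080452,  0.38437262, -0.00872923]), 'torque': array([-0.04498008,  0.01881328,  0.00622337]), 'width': 0.08732473237065067} 0.017
side [[428.7, 0.0, 258.0], [0.0, 428.7, 188.3], [0.0, 0.0, 1.0]] [[0.7616, -0.4498, 0.4665, 0.0597], [-0.6479, -0.5159, 0.5604, -0.4784], [-0.0115, -0.7291, -0.6843, 0.8068], [0.0, 0.0, 0.0, 1.0]]
top [[362.8, 0.0, 260.3], [0.0, 362.8, 192.7], [0.0, 0.0, 1.0]] [[0.0197, -0.9977, 0.0654, 0.5025], [-0.9998, -0.02, -0.0043, 0.1003], [0.0056, -0.0653, -0.9978, 0.8696], [0.0, 0.0, 0.0, 1.0]]
```

View pics/side0.png

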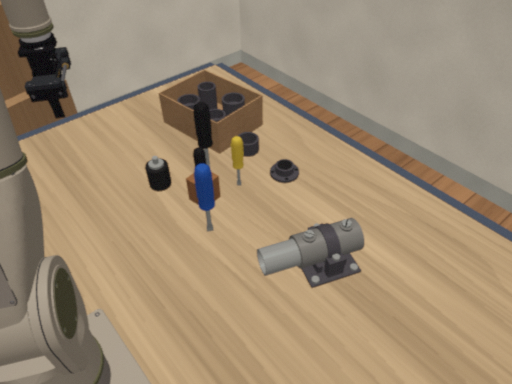

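View pics/top0.png

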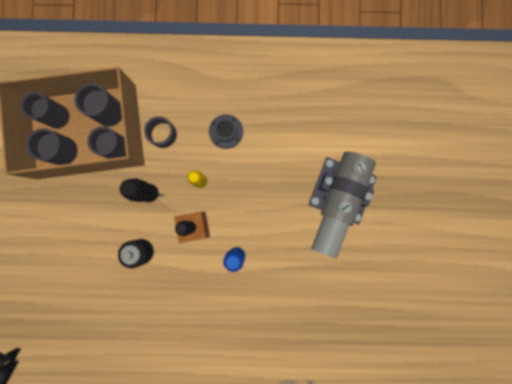

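The stub (lighter, narrower pipe) points towards the robot, so the lock screw is the near one: about (345,208) in the top picture and (310,235) in the side one. The small black driver stands in the block, top about (186,228) and side about (202,175). Next I measure from both views.

```bash
cat > h.py <<'E'
import cv2,numpy as np
from bench import *
def pts(n,d):
    c=camera_params(n);K=c["camera_matrix"];T=np.array(c["world_from_camera"])
    v,u=np.mgrid[:384,:512]
    P=np.stack([(u-K[0][2])/K[0][0]*d,(v-K[1][2])/K[1][1]*d,d],-1)
    return P@T[:3,:3].T+T[:3,3]
def proj(n,X):
    c=camera_params(n);K=np.array(c["camera_matrix"]);T=np.linalg.inv(c["world_from_camera"])
    q=K@(T[:3,:3]@np.asarray(X,float)+T[:3,3]);return q[:2]/q[2]
def tri(px):  # list (name,u,v)
    A=[];b=[];
    for n,u,v in px:
        c=camera_params(n);K=np.array(c["camera_matrix"]);T=np.array(c["world_from_camera"])
        r=T[:3,:3]@np.linalg.solve(K,[u,v,1]);r/=np.linalg.norm(r);M=np.eye(3)-np.outer(r,r);A.append(M);b.append(M@T[:3,3])
    X=np.linalg.solve(sum(A),sum(b));return X,[np.round(proj(n,X)-[u,v],2).tolist() for n,u,v in px]
E
python3 - <<'E'
from h import *
ims={}
for n in("side","top"):
    d=np.load(n+"0.npy");P=pts(n,d);im=cv2.imread(f"pics/{n}0.png")
    ok=(d>0)
    for lab,(x0,x1,y0,y1) in {}.items():pass
    if n=="top":
        for lab,(u0,u1,v0,v1) in dict(box=(0,145,68,180),ring=(143,180,112,150),flange=(207,245,112,150),bigblk=(117,165,175,205),yel=(185,210,168,190),block=(172,212,208,245),roller=(115,157,235,270),blue=(220,248,245,275),coup=(305,380,150,262)).items():
            Q=P[v0:v1,u0:u1].reshape(-1,3);Q=Q[ok[v0:v1,u0:u1].ravel()]
            Z=Q[:,2];S=Q[Z>max(0.012,0)]
            T=S[S[:,2]>S[:,2].max()-0.012]
            print(lab,"zmax",S[:,2].max().round(3),"top c",((T.min(0)+T.max(0))/2).round(4),"ext",(T.max(0)-T.min(0)).round(3),"all",S.min(0).round(3),S.max(0).round(3))
c=lambda n,u0,u1,v0,v1,k:cv2.resize(cv2.imread(f"pics/{n}0.png")[v0:v1,u0:u1],None,fx=k,fy=k,interpolation=cv2.INTER_CUBIC)
cv2.imwrite("pics/c1.png",c("top",300,390,140,265,4.5))
cv2.imwrite("pics/c2.png",c("side",250,370,205,290,6))
cv2.imwrite("pics/c3.png",c("top",105,255,160,280,5))
cv2.imwrite("pics/c4.png",c("side",140,260,90,240,4))
E
```

```text
box zmax 0.22 top c [0.5665 0.3318 0.2142] ext [0.003 0.014 0.011] all [0.565 0.323 0.012] [0.818 0.66  0.22 ]
ring zmax 0.049 top c [0.6966 0.3341 0.043 ] ext [0.067 0.066 0.012] all [0.663 0.3   0.012] [0.73  0.367 0.049]
flange zmax 0.037 top c [0.7056 0.1821 0.031 ] ext [0.051 0.052 0.012] all [0.669 0.143 0.012] [0.747 0.222 0.037]
bigblk zmax 0.226 top c [0.5492 0.3321 0.2203] ext [0.036 0.035 0.012] all [0.527 0.312 0.016] [0.57  0.35  0.226]
yel zmax 0.163 top c [0.5791 0.2289 0.1568] ext [0.027 0.027 0.012] all [0.564 0.213 0.07 ] [0.593 0.245 0.163]
block zmax 0.168 top c [0.4771 0.2488 0.1622] ext [0.027 0.025 0.012] all [0.444 0.214 0.012] [0.513 0.284 0.168]
roller zmax 0.1 top c [0.416  0.375  0.0939] ext [0.013 0.014 0.011] all [0.385 0.344 0.012] [0.446 0.405 0.1  ]
blue zmax 0.212 top c [0.4196 0.1446 0.2062] ext [0.034 0.033 0.012] all [0.402 0.125 0.094] [0.44  0.164 0.212]
coup zmax 0.113 top c [ 0.5693 -0.1     0.1073] ext [0.111 0.055 0.012] all [ 0.416 -0.173  0.012] [ 0.652 -0.018  0.113]
```

View pics/c1.png

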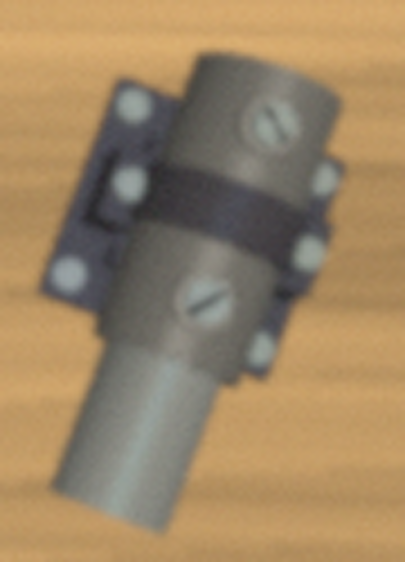

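View pics/c2.png

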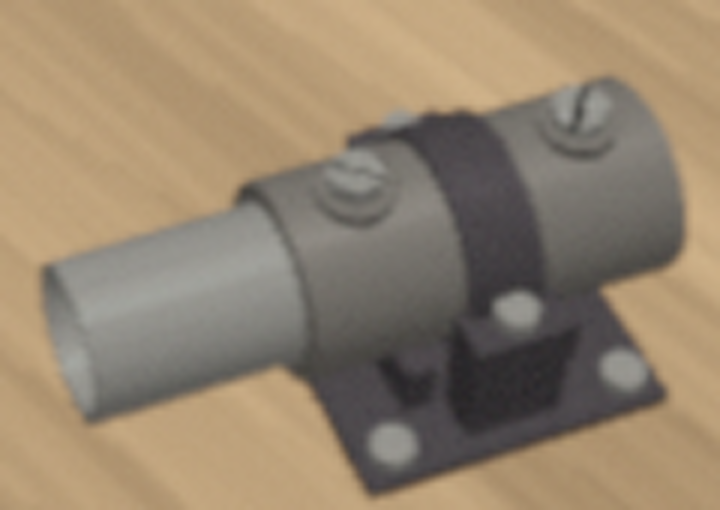

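View pics/c3.png

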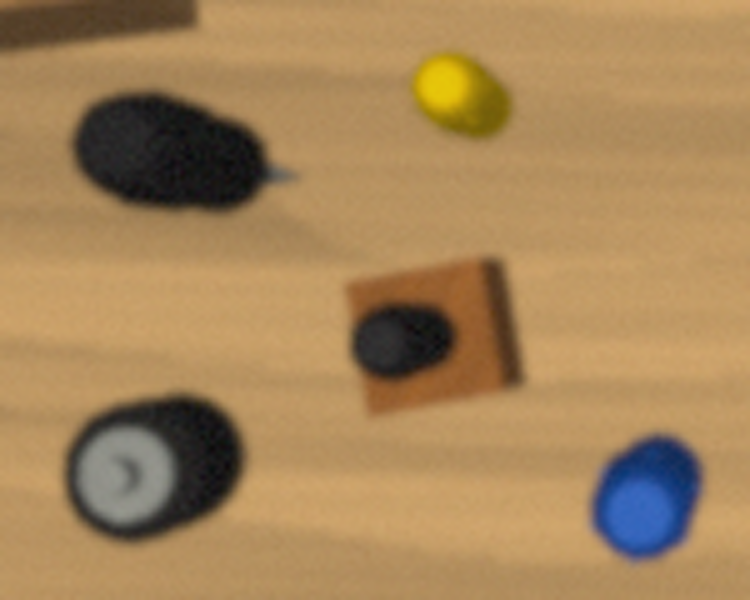

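View pics/c4.png

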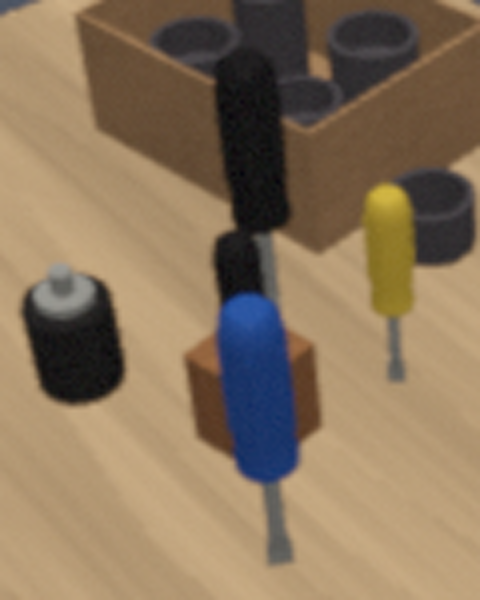

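>>> send_rows:
  steps:
    - [0, 0, 0, -0.0315, -0.0188, -0.004, -1]
    - [0, 0, 0, -0.0315, -0.0188, -0.004, -1]
    - [0, 0, 0, -0.0315, -0.0188, -0.004, -1]
    - [0, 0, 0, -0.0315, -0.0188, -0.004, -1]
    - [0, 0, 0, -0.0315, -0.0188, -0.004, -1]
    - [0, 0, 0, -0.0315, -0.0188, -0.004, -1]
    - [0, 0, 0, -0.0315, -0.0188, -0.004, -1]
    - [0, 0, 0, -0.0315, -0.0188, -0.004, -1]
    - [0, 0, 0, -0.0315, -0.0188, -0.004, -1]
    - [0, 0, 0, -0.0315, -0.0188, -0.004, -1]
  force: 45

```text
time: 1.1
ee_pos: [0.4796, 0.2408, 0.2752]
eef_rot: [0.225, 0.974, -0.004, -0.003]
ft_force: [-0.0, 0.4, -0.3]
width: 0.0868
```

>>> send_rows:
  steps:
    - [0, 0, 8.5, 0, 0, 0, -1]
    - [0, 0, 8.5, 0, 0, 0, -1]
    - [0, 0, 8.5, 0, 0, 0, -1]
    - [0, 0, 8.5, 0, 0, 0, -1]
    - [0, 0, 8.5, 0, 0, 0, -1]
    - [0, 0, 8.5, 0, 0, 0, -1]
    - [0, 0, 8.5, 0, 0, 0, -1]
    - [0, 0, 8.5, 0, 0, 0, -1]
    - [0, 0, 8.5, 0, 0, 0, -1]
    - [0, 0, 8.5, 0, 0, 0, -1]

```text
time: 2.1
ee_pos: [0.482, 0.232, 0.2725]
eef_rot: [0.83, 0.557, -0.008, 0.001]
ft_force: [-0.4, 0.0, 0.5]
width: 0.0871
```

```bash
cat >> h.py <<'E'
from scipy.spatial.transform import Rotation as Ro
def goto(x=None,y=None,z=None,yaw=None):
    """print the shift in tool axes, tilt correction and turn to reach TCP target; yaw = angle of tool y"""
    s=read_state();R=Ro.from_quat(s["eef_rot"]);p=s["ee_pos"]
    t=np.array([p[i] if v is None else v for i,v in enumerate((x,y,z))])
    Y=R.as_matrix()[:,1];yw=np.arctan2(Y[1],Y[0])
    tool=R.inv().apply(t-p)
    w=yw if yaw is None else yaw
    Rt=Ro.from_matrix(np.array([[np.sin(w),np.cos(w),0],[-np.cos(w),np.sin(w),0],[0,0,-1]]))
    Rt=Ro.from_matrix(np.column_stack([np.cross([np.cos(w),np.sin(w),0],[0,0,-1]),[np.cos(w),np.sin(w),0],[0,0,-1]]))
    rv=(R.inv()*Rt).as_rotvec(degrees=True)
    print("t",round(s["time"],2),"p",p.round(4),"yaw",yw.round(4),"q",np.round(s["joint_positions"],2).tolist(),"F",np.round(s["ft_force"],1),"M",np.round(s["torque"],2),"w",round(s["width"],4))
    print("shift mm",(tool*1e3).round(1),"turn deg",rv.round(2))
E
python3 -c "
from h import *
goto(.4775,.249,.28,-0.61)"
```

```text
Traceback (most recent call last):
  File "h.py", line 25, in goto
    Rt=Ro.from_matrix(np.array([[np.sin(w),np.cos(w),0],[-np.cos(w),np.sin(w),0],[0,0,-1]]))
  File "scipy/spatial/transform/_rotation.pyx", line 1143, in scipy.spatial.transform._rotation.Rotation.from_matrix
ValueError: Non-positive determinant (left-handed or null coordinate frame) in rotation matrix 0: [[-0.57286746  0.81964802  0.        ]
 [-0.81964802 -0.57286746  0.        ]
 [ 0.          0.         -1.        ]].
```

```bash
sed -i '/np.array(\[\[np.sin(w)/d' h.py
python3 -c "
from h import *
goto(.4775,.249,.27,-0.61)"
```

```text
t 2.1 p [0.482  0.232  0.2725] yaw -0.3885 q [-0.78, 0.12, 0.27, 1.65, -0.03, 1.39, -0.9] F [-0.4  0.   0.5] M [-0.06  0.07  0.01] w 0.0871
shift mm [ 14.  -10.6   2.4] turn deg [-0.3   0.87 12.69]
```

>>> send_rows:
  steps:
    - [-0.1, 0.2, 4, 0.005, -0.003, 0, -1]
    - [-0.1, 0.3, 4, 0.005, -0.004, 0, -1]
    - [-0.1, 0.3, 4.5, 0.005, -0.003, 0, -1]
    - [0, 0, 0, 0, 0, 0.01, -1]
    - [0, 0, 0, 0, 0, 0.01, -1]
    - [0, 0, 0, 0, 0, 0.01, -1]
    - [0, 0, 0, 0, 0, 0.01, -1]
    - [0, 0, 0, 0, 0, 0.01, -1]
    - [0, 0, 0, 0, 0, 0.005, -1]
    - [0, 0, 0, 0, 0, 0, -1]

```text
time: 3.1
ee_pos: [0.478, 0.2477, 0.2089]
eef_rot: [0.888, 0.46, -0.004, 0.001]
ft_force: [0.2, 0.3, 0.0]
width: 0.0874
```

```bash
python3 -c "
from h import *
goto(.4775,.249,.136,-0.61)"
```

```text
t 3.1 p [0.478  0.2477 0.2089] yaw -0.6151 q [-0.8, 0.16, 0.26, 1.74, -0.04, 1.25, -1.14] F [0.2 0.3 0. ] M [-0.08  0.09 -0.02] w 0.0874
shift mm [ 1.3 -1.  72.9] turn deg [-0.09  0.45 -0.29]
```

>>> send_rows:
  steps:
    - [0, 0.4, -0.3, 0.001, -0.001, 0.01, -1]
    - [0, 0, 0, 0, 0, 0.012, -1]
    - [0, 0, 0, 0, 0, 0.012, -1]
    - [0, 0, 0, 0, 0, 0.012, -1]
    - [0, 0, 0, 0, 0, 0.012, -1]
    - [0, 0, 0, 0, 0, 0.01, -1]
    - [0, 0, 0, 0, 0, 0.004, -1]
    - [0, 0, 0, 0, 0, 0, -1]
    - [0, 0, 0, 0, 0, 0, -1]
    - [0, 0, 0, 0, 0, 0, -1]

```text
time: 4.1
ee_pos: [0.4779, 0.2494, 0.1307]
eef_rot: [0.887, 0.463, -0.0, -0.001]
ft_force: [-0.1, 0.2, 0.6]
width: 0.0871
```

```bash
python3 - <<'E'
from h import *
goto(.4775,.249,.136,-0.61)
for n in("side","top"):
    p,d=camera(n); cv2.imwrite(f"pics/{n}1.png",p); np.save(f"{n}1.npy",d)
a=cv2.imread("pics/side1.png")[60:260,120:300];b=cv2.imread("pics/top1.png")[140:300,100:260]
cv2.imwrite("pics/g1.png",np.hstack([cv2.resize(a,(400,444)),cv2.resize(b,(400,444))]))
E
```

```text
t 4.1 p [0.4779 0.2494 0.1307] yaw -0.6091 q [-0.79, 0.23, 0.26, 1.84, -0.07, 1.08, -1.12] F [-0.1  0.2  0.6] M [-0.15  0.08 -0.  ] w 0.0871
shift mm [-0.5 -0.1 -5.3] turn deg [-0.07 -0.01  0.05]
```

View pics/g1.png

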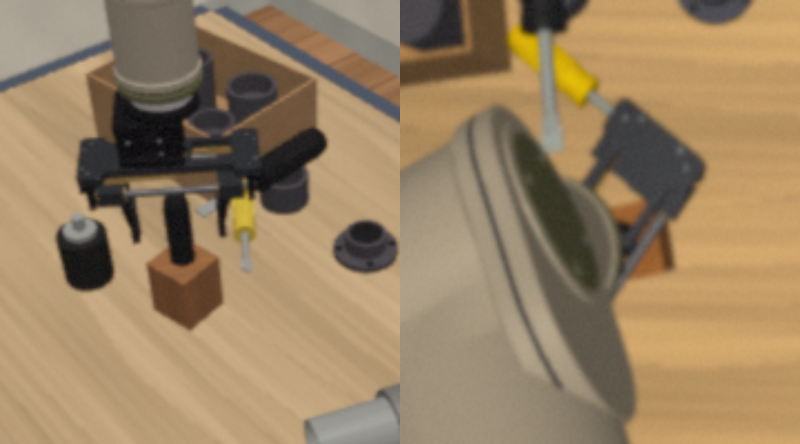

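View pics/side1.png

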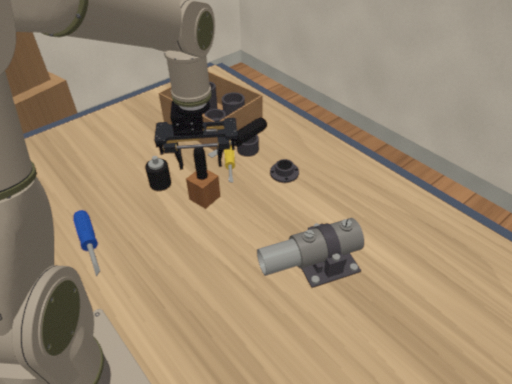

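View pics/top1.png

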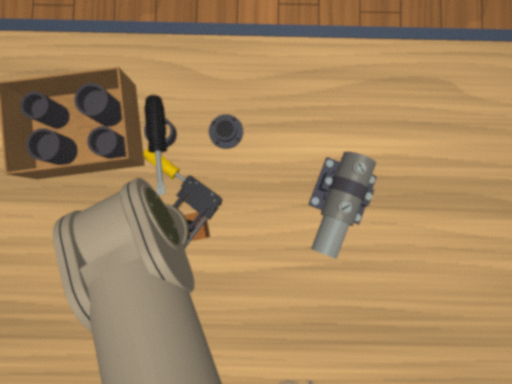

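The free-standing look-alikes toppled by themselves: my path stayed above their tops. The big black one now lies over the collar at top (155,130), and the driver in the block is untouched. Next I close the grip on it.

>>> send_rows:
  steps:
    - [0, 0, 0, 0, 0, 0, 1]
    - [0, 0, 0, 0, 0, 0, 1]
    - [0, 0, 0, 0, 0, 0, 1]
    - [0, 0, 0, 0, 0, 0, 1]
    - [0, 0, 0, 0, 0, 0, 1]
    - [0, 0, 0, 0, 0, 0, 1]
    - [0, 0, 0, 0, 0, 0, 1]
    - [0, 0, 0, 0, 0, 0, 1]
    - [0, 0, 0, 0, 0, 0, 1]
    - [0, 0, 0, 0, 0, 0, 1]
  force: 55

```text
time: 5.2
ee_pos: [0.4783, 0.2497, 0.1316]
eef_rot: [0.887, 0.463, 0.001, -0.001]
ft_force: [-0.3, -0.5, 0.6]
width: 0.029
```

```bash
python3 - <<'E'
from h import *
goto(.478,.249,.27,-0.61)
E
```

```text
t 5.2 p [0.4783 0.2497 0.1316] yaw -0.609 q [-0.79, 0.23, 0.26, 1.83, -0.07, 1.08, -1.12] F [-0.3 -0.5  0.6] M [-0.16  0.13  0.02] w 0.029
shift mm [-5.000e-01  1.000e-01 -1.384e+02] turn deg [-0.05 -0.12  0.06]
```

>>> send_rows:
  steps:
    - [0, 0, 0, 0, 0, -0.008, 1]
    - [0, 0, 0, 0, 0, -0.012, 1]
    - [0, 0, 0, 0, 0, -0.014, 1]
    - [0, 0, 0, 0, 0, -0.014, 1]
    - [0, 0, 0, 0, 0, -0.014, 1]
    - [0, 0, 0, 0, 0, -0.014, 1]
    - [0, 0, 0, 0, 0, -0.014, 1]
    - [0, 0, 0, 0, 0, -0.014, 1]
    - [0, 0, 0, 0, 0, -0.014, 1]
    - [0, 0, 0, 0, 0, -0.006, 1]

```text
time: 6.2
ee_pos: [0.4778, 0.2484, 0.2675]
eef_rot: [0.887, 0.462, 0.001, -0.001]
ft_force: [-0.1, 0.2, -1.8]
width: 0.0292
```

```bash
python3 - <<'E'
from h import *
d=np.load("top0.npy");P=pts("top",d)
print("px lock",tri([("top",345.8,207.1),("side",250+355/6,205+172/6)]),"spare",tri([("top",360.2,167.3),("side",250+579/6,205+104/6)]))
# fits of coupling by depth: axis from sleeve ridge pts
Q=P[150:262,305:380].reshape(-1,3);Q=Q[Q[:,2]>0.06]
for it in range(30):
    pass
# cylinder fit radius .038 axis height .058, on sleeve; stub r .030
from scipy.optimize import least_squares
def res(p,Q,r):
    c=np.array([p[0],p[1],p[3]]);a=np.array([np.cos(p[2]),np.sin(p[2]),0]);D=Q-c;D=D-np.outer(D@a,a);return np.linalg.norm(D,axis=1)-r
a0=np.array([np.cos(-2.8),np.sin(-2.8)])
lk=tri([("top",345.8,207.1),("side",250+355/6,205+172/6)])[0];sp=tri([("top",360.2,167.3),("side",250+579/6,205+104/6)])[0]
ang=np.arctan2(*(lk-sp)[1::-1]);print("ang",ang,"dist",np.linalg.norm(lk-sp))
mid=(lk+sp)/2;a=np.array([np.cos(ang),np.sin(ang)])
s=(Q[:,:2]-mid[:2])@a
for nm,m,r in(("sleeve",(abs(s)<.07)&(abs(s)>.012)&(Q[:,2]<.094),.038),("stub",(s>.08)&(s<.15),.03)):
    f=least_squares(res,[mid[0],mid[1],ang,.058],args=(Q[m],r),loss="soft_l1",f_scale=.001);n=np.array([-np.sin(f.x[2]),np.cos(f.x[2])])
    print(nm,m.sum(),f.x.round(4),"rms",np.sqrt(np.mean(f.fun**2)),"offset of lk,sp from axis",((lk[:2]-f.x[:2])@n).round(4),((sp[:2]-f.x[:2])@n).round(4))
print("s range",s.min(),s.max())
H=P[150:262,305:380];m=(H[...,2]>.103)
for u0,u1,v0,v1 in((335,356,198,217),(350,371,158,178)):
    W=P[v0:v1,u0:u1].reshape(-1,3);W=W[W[:,2]>.1045];print(len(W),W.mean(0).round(4),((W.min(0)+W.max(0))/2).round(4),np.ptp(W,axis=0).round(4))
goto(lk[0],lk[1],.27,-.61)
E
```

```text
px lock (array([ 0.52666349, -0.08444259,  0.10642261]), [[0.35, -0.4], [-0.52, 0.08]]) spare (array([ 0.61180446, -0.11485755,  0.10607106]), [[0.39, -0.44], [-0.55, 0.12]])
ang 2.7984908693714106 dist 0.09041115615855011
sleeve 1129 [ 1.3497 -0.3875  2.788   0.0584] rms 0.0018556375747055011 offset of lk,sp from axis 0.0007 -0.0002
stub 930 [ 0.792  -0.1811  2.7894  0.0589] rms 0.17140919027805543 offset of lk,sp from axis 0.0008 -0.0
s range -0.0757194140047192 0.15449223804396237
72 [ 0.526  -0.0734  0.1505] [0.5195 0.0041 0.4871] [0.0341 0.1923 0.765 ]
69 [ 0.6085 -0.1085  0.1303] [ 0.5613 -0.0118  0.4871] [0.1177 0.224  0.765 ]
t 6.2 p [0.4778 0.2484 0.2675] yaw -0.6101 q [-0.81, 0.12, 0.27, 1.67, -0.03, 1.36, -1.14] F [-0.1  0.2 -1.8] M [-0.09  0.11  0.  ] w 0.0292
shift mm [-244.7  230.7   -3.3] turn deg [-0.01 -0.17 -0.  ]
```

>>> send_rows:
  steps:
    - [0, 0, 0, -0.015, 0.014, 0, 1]
    - [0, 0, 0, -0.025, 0.023, 0, 1]
    - [0, 0, 0, -0.027, 0.026, 0, 1]
    - [0, 0, 0, -0.027, 0.026, 0, 1]
    - [0, 0, 0, -0.027, 0.026, 0, 1]
    - [0, 0, 0, -0.027, 0.026, 0, 1]
    - [0, 0, 0, -0.027, 0.026, 0, 1]
    - [0, 0, 0, -0.027, 0.026, 0, 1]
    - [0, 0, 0, -0.025, 0.023, 0, 1]
    - [0, 0, 0, -0.015, 0.014, 0, 1]

```text
time: 7.2
ee_pos: [0.5283, -0.0905, 0.2703]
eef_rot: [0.885, 0.466, 0.004, -0.002]
ft_force: [0.0, 0.3, -2.7]
width: 0.029
```

```bash
cat > look.py <<'E'
from h import *
import sys
k=sys.argv[1]
s=read_state()
for n in("side","top"):
    p,d=camera(n); cv2.imwrite(f"pics/{n}{k}.png",p); np.save(f"{n}{k}.npy",d)
np.save(f"st{k}.npy",np.r_[s["ee_pos"],s["eef_rot"]])
a=cv2.imread(f"pics/side{k}.png")[150:260,250:380];b=cv2.imread(f"pics/top{k}.png")[150:260,290:400]
cv2.imwrite(f"pics/z{k}.png",cv2.resize(a,None,fx=5,fy=5,interpolation=cv2.INTER_CUBIC))
cv2.imwrite(f"pics/zt{k}.png",cv2.resize(b,None,fx=5,fy=5,interpolation=cv2.INTER_CUBIC))
E
python3 look.py 2; python3 - <<'E'
from h import *
goto(.5267,-.0844,.266,-0.61)
E
```

```text
t 7.3 p [ 0.5283 -0.0913  0.2703] yaw -0.605 q [-0.43, 0.11, 0.57, 1.68, -0.07, 1.36, -0.45] F [-0.1  0.3 -2.1] M [-0.12  0.16 -0.02] w 0.0293
shift mm [ 4.8 -5.2  4.3] turn deg [ 0.04 -0.42  0.29]
```

View pics/z2.png

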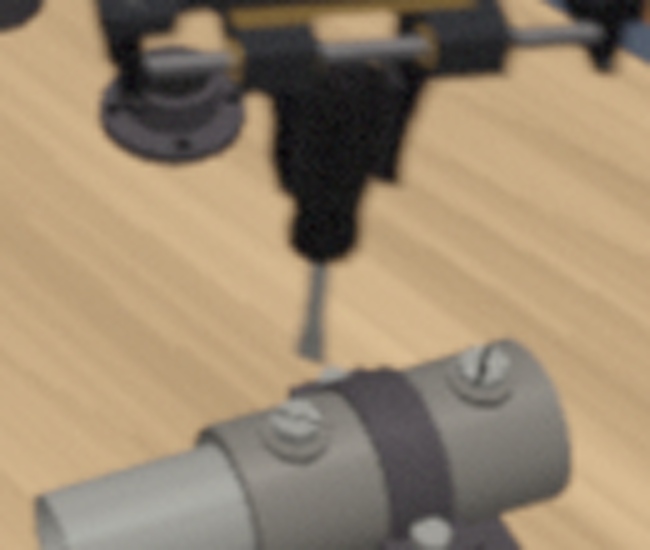

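View pics/top2.png

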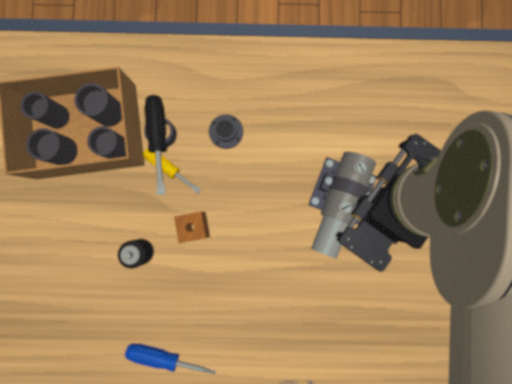

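The blade hangs at side (312,221), seen partly on its flat, and the lock screw head is at (309,234). Next I take views at other yaws to get the blade angle and the tip's offset.

>>> send_rows:
  steps:
    - [0, -0.4, -8, 0.005, -0.005, 0, 1]
    - [0, 0, -8, 0, 0, 0, 1]
    - [0, 0, -8, 0, 0, 0, 1]
    - [0, 0, -8, 0, 0, 0, 1]
    - [0, 0, -8, 0, 0, 0, 1]
    - [0, 0, 0, 0, 0, 0, 1]
    - [0, 0, 0, 0, 0, 0, 1]
    - [0, 0, 0, 0, 0, 0, 1]
    - [0, 0, 0, 0, 0, 0, 1]
    - [0, 0, 0, 0, 0, 0, 1]

```text
time: 8.3
ee_pos: [0.5259, -0.0792, 0.2711]
eef_rot: [0.666, 0.746, 0.0, -0.001]
ft_force: [0.1, -0.1, -1.6]
width: 0.0293
```

```bash
python3 look.py 3; python3 - <<'E'
from h import *
goto(.5267,-.0844,.266,-0.61)
E
```

```text
t 8.4 p [ 0.5259 -0.0793  0.271 ] yaw 0.1127 q [-0.41, 0.11, 0.51, 1.68, -0.05, 1.37, 0.23] F [ 0.6  0.7 -2.1] M [-0.09  0.02 -0.03] w 0.0292
shift mm [-5.2  0.2  5. ] turn deg [-0.06 -0.09 41.41]
```

View pics/z3.png

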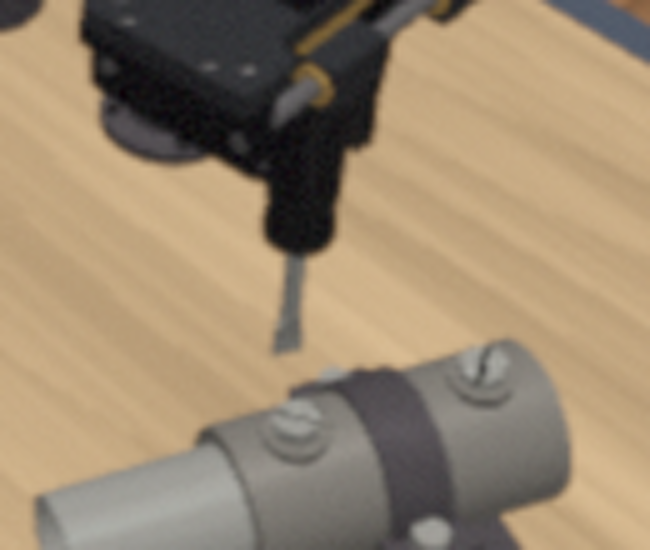

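View pics/zt3.png

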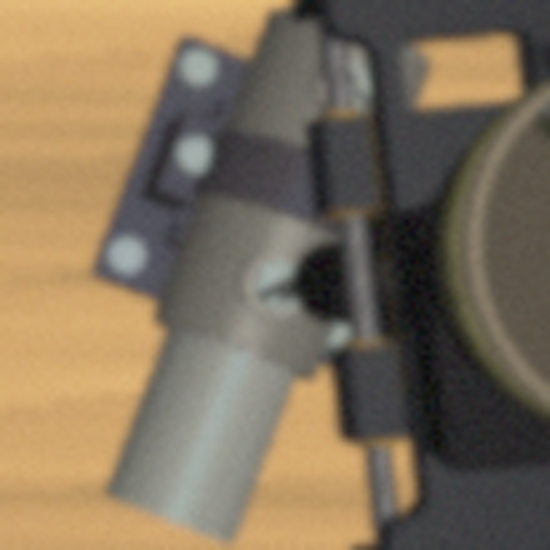

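```bash
cat > fit.py <<'E'
from h import *
from scipy.optimize import least_squares, minimize
import sys
S=8
c=camera_params("side");K=np.array(c["camera_matrix"]);Ti=np.linalg.inv(c["world_from_camera"])
def pj(X):
    q=(K@(Ti[:3,:3]@X.T+Ti[:3,3:])).T;return q[:,:2]/q[:,2:]
def mask(X,box):
    u0,u1,v0,v1=box;h=cv2.convexHull(pj(X).astype(np.float32))[:,0]
    m=np.zeros(((v1-v0)*S,(u1-u0)*S),np.uint8)
    pt=((h-[u0,v0]+.5)*S-.5)*16
    cv2.fillConvexPoly(m,np.round(pt).astype(np.int32),255,cv2.LINE_AA,4)
    m=cv2.resize(m.astype(np.float32)/255,(u1-u0,v1-v0),interpolation=cv2.INTER_AREA)
    return m
t=np.linspace(0,2*np.pi,24,endpoint=False);ring=np.c_[np.cos(t),np.sin(t)]*.0045
bl=np.array([[x,y,z] for x in(-.0065,.0065) for y in(-.001,.001) for z in(0,.010)])
sh=np.vstack([np.c_[ring,np.full(24,.018)],np.c_[ring,np.full(24,.068)]])
tr=np.vstack([bl[1::2],np.c_[ring,np.full(24,.018)]])
bg=cv2.imread("pics/side0.png").astype(float)
def setup(k):
    st=np.load(f"st{k}.npy");im=cv2.imread(f"pics/side{k}.png").astype(float)
    return dict(p=st[:3],R=Ro.from_quat(st[3:]).as_matrix(),im=im)
flip=np.diag([1.,-1,-1])
def model(D,par,sig):
    ox,oy,oz,tx,ty,phi=par   # tip in tool frame: ox,oy, .1266+oz ; tilt; blade yaw in tool
    R=D["R"]@Ro.from_rotvec([tx,ty,0]).as_matrix()@Ro.from_rotvec([0,0,phi]).as_matrix()@flip
    tip=D["p"]+D["R"]@np.array([ox,oy,.1266+oz])
    c0=pj(tip[None])[0]; u,v=np.round(c0).astype(int);box=(u-13,u+14,v-22,v+7)
    W=lambda A:(R@A.T).T+tip
    mb,mt,ms=mask(W(bl),box),mask(W(tr),box),mask(W(sh),box)
    mt=np.clip(mt-mb-ms,0,1)
    G=lambda m:cv2.GaussianBlur(m,(0,0),sig)
    return box,G(mb),G(mt),G(ms),tip,R
def cost(par,Ds,sig=.7,full=False):
    tot=0;out=[]
    for D in Ds:
        box,mb,mt,ms,tip,R=model(D,par,sig);u0,u1,v0,v1=box
        I=D["im"][v0:v1,u0:u1];B=bg[v0:v1,u0:u1]
        M=np.clip(mb+mt+ms,0,1)[...,None]
        Y=(I-B*(1-M)).reshape(-1,3)
        # colour per part : linear, lateral gradient ignored
        A=np.stack([mb.ravel(),mt.ravel(),ms.ravel()],1)
        C,*_=np.linalg.lstsq(A.T@A+1e-3*np.eye(3),A.T@Y,rcond=None)
        r=(Y-A@C);tot+=np.minimum(r**2,40**2).sum()
        out.append((tip,R,C,r.reshape(I.shape)))
    tot+=1e3*((par[2]/.002)**2+(par[3]/.03)**2+(par[4]/.03)**2)
    return out if full else tot
if __name__=="__main__":
    Ds=[setup(k) for k in sys.argv[1].split(",")]
    res=[]
    for phi in np.linspace(0,np.pi,13)[:-1]:
        b=minimize(cost,[0,0,0,0,0,phi],args=(Ds,),method="Powell",options=dict(maxiter=6,xtol=1e-4),bounds=[(-.006,.006),(-.006,.006),(-.004,.004),(-.06,.06),(-.06,.06),(phi-.3,phi+.3)])
        res.append((b.fun,b.x));
    res.sort(key=lambda a:a[0])
    for f,x in res[:7]:print(round(f),x.round(4))
    x=res[0][1]
    for i in range(3):
        x=minimize(cost,x,args=(Ds,),method="Nelder-Mead",options=dict(maxiter=600,initial_simplex=np.vstack([x]+[x+d for d in np.diag([.001,.001,.001,.01,.01,.1])]))).x
    print("best",cost(x,Ds),x.round(4))
    for tip,R,C,r in cost(x,Ds,full=True):
        print("tip",tip.round(4),"blade yaw",np.arctan2(R[1,0],R[0,0]).round(3),"axis",R[:,2].round(3),"col",C.round(0).tolist(),"rms",np.sqrt((r**2).mean()).round(1))
    np.save("grip.npy",x)
E
time python3 fit.py 2,3
```

```text
556457 [ 1.2000e-03 -2.7000e-03  3.5000e-03 -3.0000e-03  1.3200e-02  2.5838e+00]
562810 [ 1.8000e-03 -1.7000e-03  3.9000e-03 -2.4300e-02  2.7400e-02  2.4435e+00]
570975 [ 0.     -0.0027  0.0029  0.0086 -0.0218  1.0188]
571685 [ 0.0009 -0.003   0.0029 -0.0014  0.0142 -0.2934]
575999 [ 0.0019 -0.0021  0.004  -0.0056  0.0191  1.0502]
591804 [-0.0005 -0.0021  0.0014 -0.0223 -0.0222  0.2242]
636277 [ 0.0014 -0.0023  0.0029 -0.0064  0.0107  0.2344]
best 432629.64669715933 [ 5.000e-04 -3.400e-03  7.100e-03  2.330e-02 -1.100e-02  2.148e+00]
tip [ 0.5265 -0.0873  0.1366] blade yaw -1.179 axis [ 0.021 -0.01   1.   ] col [[130.0, 165.0, 192.0], [88.0, 89.0, 92.0], [102.0, 112.0, 119.0]] rms 9.7
tip [ 0.5225 -0.0789  0.1374] blade yaw -0.465 axis [0.022 0.012 1.   ] col [[128.0, 166.0, 194.0], [88.0, 79.0, 73.0], [100.0, 106.0, 110.0]] rms 9.2
real	0m20.653s
user	0m19.511s
sys	0m0.383s
```

```bash
python3 - <<'E'
from h import *
a=cv2.imread("pics/side2.png")[195:232,295:330];b=cv2.imread("pics/side3.png")[195:232,290:325]
cv2.imwrite("pics/nn.png",cv2.resize(np.hstack([a,b]),None,fx=11,fy=11,interpolation=cv2.INTER_NEAREST))
print(a[20:32,10:26,2])
print(b[20:32,8:24,2])
E
```

```text
[[200 202 206 200 183 152 121 104 113 148 182 201 208 211 212 214]
 [199 198 199 194 177 144 111 100 111 142 179 199 205 209 209 213]
 [197 196 195 183 166 130 102  98 107 139 177 197 204 206 208 208]
 [196 197 194 180 155 120 100  99 106 139 175 197 205 205 206 208]
 [194 196 192 176 148 115 102 102 108 140 176 197 203 204 205 205]
 [193 196 192 179 152 118 104 103 109 143 178 199 205 204 203 205]
 [191 192 194 191 174 152 134 120 117 143 176 196 204 205 205 204]
 [191 191 192 194 193 189 178 163 152 159 176 191 200 204 206 201]
 [193 191 190 191 193 196 194 194 189 180 174 175 183 191 191 180]
 [196 193 191 191 191 192 195 195 190 175 162 161 159 160 146 115]
 [197 195 196 192 190 185 182 182 172 158 151 147 137 122 102  85]
 [196 196 193 184 178 160 135 125 117 118 110 100  85  81  76  77]]
[[190 193 194 195 195 195 182 150 116  99  97 110 167 199 203 202]
 [190 190 192 192 194 193 169 121 101 100  99 107 157 194 203 203]
 [190 189 191 191 194 192 165 112  99 103 102 112 157 193 204 204]
 [193 191 192 190 191 188 161 113 107 105 107 114 159 192 201 204]
 [195 195 193 191 190 181 150 111 108 114 122 131 168 193 196 200]
 [195 197 196 193 190 181 157 132 141 150 161 168 183 195 197 197]
 [192 195 196 195 194 188 178 171 182 188 193 194 195 197 196 197]
 [190 192 195 195 197 194 191 189 188 192 194 194 195 196 196 196]
 [189 188 191 193 196 196 197 193 190 190 191 193 196 196 197 196]
 [190 188 188 190 193 195 196 196 193 190 191 190 193 194 195 190]
 [193 190 188 188 189 193 194 196 195 193 192 188 185 182 182 172]
 [196 194 191 189 187 190 192 194 195 190 183 176 157 137 124 116]]
```

View pics/nn.png

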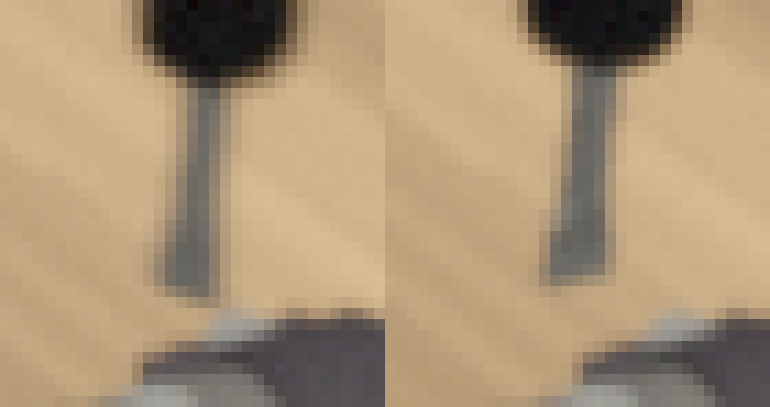

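```bash
python3 - <<'E'
s=open("fit.py").read()
s=s.replace('''        C,*_=np.linalg.lstsq(A.T@A+1e-3*np.eye(3),A.T@Y,rcond=None)
''','''        C=np.tile([96.,101,101],(3,1))
''').replace('(par[2]/.002)**2','(par[2]/.004)**2').replace("r=(Y-A@C)","Y[np.repeat(I.reshape(-1,3).max(1)[:,None]<70,3,1)]=0;r=(Y-A@C)*(I.reshape(-1,3).max(1)[:,None]>70)")
open("fit.py","w").write(s)
E
python3 fit.py 3; python3 fit.py 2,3
```

```text
279852 [ 2.8000e-03  4.0000e-04 -5.0000e-04  1.1000e-03 -3.6000e-03  1.8783e+00]
281865 [ 2.8000e-03  5.0000e-04  1.0000e-04 -1.7000e-03 -3.5000e-03  1.8803e+00]
282646 [ 2.7000e-03  3.0000e-04 -7.0000e-04 -2.6000e-03 -1.9000e-03  1.7295e+00]
289029 [ 2.4000e-03 -0.0000e+00 -9.0000e-04 -1.4000e-03  8.0000e-04  2.1441e+00]
289045 [ 2.500e-03  3.000e-04 -2.000e-04  3.500e-03 -8.700e-03  1.601e+00]
297548 [ 2.8000e-03  2.0000e-04 -2.0000e-04  1.1000e-03 -4.0000e-04  2.3981e+00]
302451 [ 0.0027  0.0001 -0.0002  0.0066 -0.0022  0.0682]
best 279346.8508884484 [ 2.8000e-03  4.0000e-04 -5.0000e-04  3.2000e-03 -3.3000e-03  1.8798e+00]
tip [ 0.526  -0.0762  0.145 ] blade yaw -0.197 axis [0.003 0.002 1.   ] col [[96.0, 101.0, 101.0], [96.0, 101.0, 101.0], [96.0, 101.0, 101.0]] rms 13.3
637309 [ 2.3000e-03 -1.5000e-03 -1.8000e-03 -2.7000e-02  3.4300e-02  2.4241e+00]
643580 [ 2.500e-03 -1.500e-03 -1.600e-03 -1.980e-02  3.460e-02  2.664e+00]
646420 [ 2.400e-03 -1.700e-03 -2.500e-03 -2.760e-02  4.510e-02  1.953e+00]
647487 [ 2.8000e-03 -1.4000e-03 -1.0000e-03 -1.7200e-02  4.1100e-02  2.1663e+00]
649605 [ 2.8000e-03 -1.7000e-03 -1.2000e-03 -1.0300e-02  4.2500e-02  2.4709e+00]
653860 [ 0.0022 -0.0014  0.0016 -0.0205  0.0281  0.2698]
654370 [ 2.9000e-03 -1.7000e-03 -1.1000e-03 -1.0700e-02  4.3600e-02  1.7245e+00]
best 635877.8650332312 [ 2.3000e-03 -1.5000e-03 -1.8000e-03 -2.5900e-02  3.5700e-02  2.4505e+00]
tip [ 0.529  -0.087   0.1456] blade yaw -1.482 axis [-0.046 -0.021  0.999] col [[96.0, 101.0, 101.0], [96.0, 101.0, 101.0], [96.0, 101.0, 101.0]] rms 13.7
tip [ 0.5242 -0.0769  0.1463] blade yaw -0.767 axis [-0.021 -0.04   0.999] col [[96.0, 101.0, 101.0], [96.0, 101.0, 101.0], [96.0, 101.0, 101.0]] rms 13.7
```

```bash
cat >> h.py <<'E'
def ray(n,u,v,z):
    c=camera_params(n);K=np.array(c["camera_matrix"]);T=np.array(c["world_from_camera"])
    r=T[:3,:3]@np.linalg.solve(K,[u,v,1]);return T[:3,3]+r*(z-T[2,3])/r[2]
E
python3 - <<'E'
from h import *
a=cv2.imread("pics/side0.png")[225:247,295:325];b=cv2.imread("pics/top0.png")[197:219,332:362]
f=lambda a:cv2.resize(a,None,fx=13,fy=13,interpolation=cv2.INTER_CUBIC)
cv2.imwrite("pics/scr.png",np.hstack([f(a),f(b)]))
for z in(.144,.145,.146):print(ray("side",307.2,220.3,z).round(4))
E
```

```text
[ 0.5256 -0.0776  0.144 ]
[ 0.5249 -0.0782  0.145 ]
[ 0.5242 -0.0788  0.146 ]
```

View pics/scr.png

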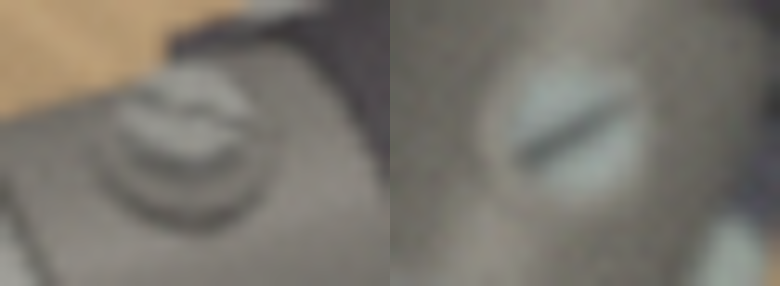

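```bash
cat > slot.py <<'E'
from h import *
def rect(n,im,c,z,half=.016,step=.00025):
    g=np.arange(-half,half+1e-9,step);X,Y=np.meshgrid(g,g)  # cols=x rows=y
    cp=camera_params(n);K=np.array(cp["camera_matrix"]);T=np.linalg.inv(cp["world_from_camera"])
    W=np.stack([X+c[0],Y+c[1],np.full_like(X,z)],-1)@T[:3,:3].T+T[:3,3]
    q=W@K.T;m=(q[...,:2]/q[...,2:]).astype(np.float32)
    return cv2.remap(im,m[...,0],m[...,1],cv2.INTER_CUBIC).astype(float),X,Y
if __name__=="__main__":
  for nm,c0 in(("lock",(.5267,-.0844)),("spare",(.6118,-.1149))):
    for n in("top","side"):
        for f in ("0",):
            im=cv2.imread(f"pics/{n}{f}.png");c=np.array(c0)
            R,X,Y=rect(n,im,c,.108);g=R.mean(-1)
            best=None
            for cx in np.arange(-.003,.0031,.0005):
              for cy in np.arange(-.003,.0031,.0005):
                for th in np.arange(0,np.pi,.03):
                    dx,dy=X-cx,Y-cy;a=dx*np.cos(th)+dy*np.sin(th);b=-dx*np.sin(th)+dy*np.cos(th);r=np.hypot(dx,dy)
                    sl=(abs(b)<.0015)&(r<.009);hd=(abs(b)>.003)&(r<.0095);out=(r>.0115)&(r<.0140)
                    s=g[hd].mean()*2-g[sl].mean()-g[out].mean()
                    if best is None or s>best[0]:best=(s,cx,cy,th)
            s,cx,cy,th=best;print(nm,n,f,"centre",(c+[cx,cy]).round(4),"slot yaw",round(th,3),round(th-np.pi,3),"score",round(s,1))
            cv2.imwrite(f"pics/r_{nm}_{n}.png",cv2.resize(R.astype(np.uint8),(390,390)))
E
python3 slot.py
```

```text
lock top 0 centre [ 0.5272 -0.0844] slot yaw 2.1 -1.042 score 57.4
lock side 0 centre [ 0.5277 -0.0839] slot yaw 2.07 -1.072 score 47.6
spare top 0 centre [ 0.6103 -0.1154] slot yaw 0.51 -2.632 score 47.0
spare side 0 centre [ 0.6113 -0.1159] slot yaw 0.57 -2.572 score 69.9
```

```bash
python3 - <<'E'
from h import *
goto(.5275,-.0842,.244,-0.54)
E
```

```text
t 8.4 p [ 0.5259 -0.0793  0.271 ] yaw 0.1127 q [-0.41, 0.11, 0.51, 1.68, -0.05, 1.37, 0.23] F [ 0.6  0.7 -2.1] M [-0.09  0.02 -0.03] w 0.0292
shift mm [-5.1  1.  27. ] turn deg [-0.06 -0.09 37.4 ]
```

>>> send_rows:
  steps:
    - [0, 0, 7.5, -0.005, 0.001, 0.004, 1]
    - [0, 0, 7.5, 0, 0, 0.004, 1]
    - [0, 0, 7.5, 0, 0, 0.004, 1]
    - [0, 0, 7.5, 0, 0, 0.004, 1]
    - [0, 0, 6, 0, 0, 0.004, 1]
    - [0, 0, 0, 0, 0, 0.003, 1]
    - [0, 0, 0, 0, 0, 0, 1]
    - [0, 0, 0, 0, 0, 0, 1]
    - [0, 0, 0, 0, 0, 0, 1]
    - [0, 0, 0, 0, 0, 0, 1]

```text
time: 9.4
ee_pos: [0.5278, -0.0846, 0.2477]
eef_rot: [0.869, 0.495, 0.0, -0.001]
ft_force: [0.1, 0.7, -1.8]
width: 0.029
```

```bash
python3 look.py 4; python3 - <<'E'
from h import *
goto(.5275,-.0842,.244,-0.54)
f=lambda a:cv2.resize(a,None,fx=13,fy=13,interpolation=cv2.INTER_CUBIC)
cv2.imwrite("pics/scr4.png",np.hstack([f(cv2.imread("pics/side4.png")[205:247,293:323]),f(cv2.imread("pics/top4.png")[185:227,332:362])]))
E
```

```text
t 9.5 p [ 0.5278 -0.0847  0.2477] yaw -0.5359 q [-0.43, 0.13, 0.56, 1.72, -0.07, 1.32, -0.4] F [-0.5  0.1 -2.1] M [-0.1   0.08 -0.03] w 0.029
shift mm [ 0.2 -0.5  3.7] turn deg [-0.04 -0.08  0.23]
```

View pics/scr4.png

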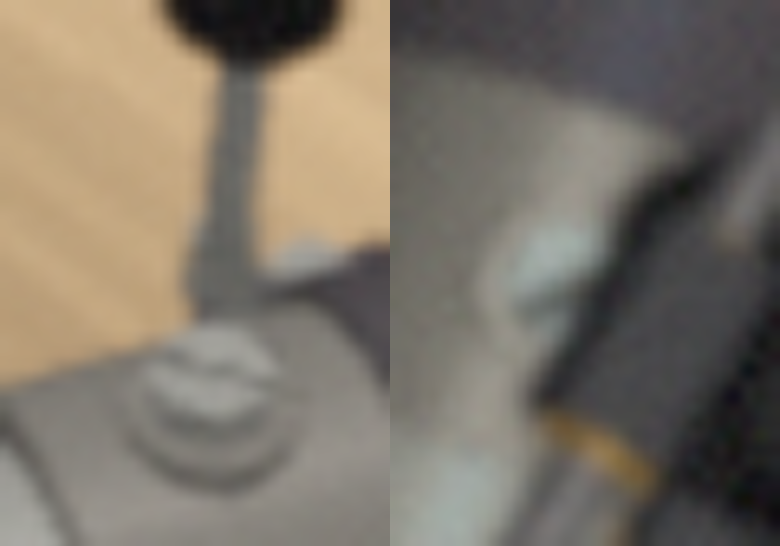

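```bash
sed -i 's/v-22,v+7/v-17,v+6/; s/u-13,u+14/u-9,u+10/' fit.py; python3 fit.py 3,4; python3 fit.py 2,3,4; python3 - <<'E'
from h import *
for z in(.1207,.1217,.1227):print(ray("side",309.85,228.85,z).round(4))
E
```

```text
262141 [ 3.0000e-03  1.1000e-03 -1.0000e-04 -2.0900e-02  3.7000e-03  1.8639e+00]
263350 [ 2.600e-03  7.000e-04 -9.000e-04 -1.140e-02 -6.800e-03  1.841e+00]
263502 [ 2.6000e-03  8.0000e-04 -1.1000e-03 -1.1800e-02 -8.7000e-03  1.8598e+00]
270775 [ 2.5000e-03  6.0000e-04 -9.0000e-04 -1.0200e-02 -7.0000e-03  1.6025e+00]
271721 [ 2.7000e-03  4.0000e-04 -1.2000e-03 -5.3000e-03 -2.1000e-03  2.1071e+00]
279298 [ 2.5000e-03  4.0000e-04 -1.0000e-03 -7.1000e-03 -3.2000e-03  2.5478e+00]
280148 [ 2.8000e-03  4.0000e-04 -8.0000e-04 -2.3000e-03 -2.9000e-03  2.5886e+00]
best 260929.46928320563 [ 3.1000e-03  1.0000e-03 -0.0000e+00 -1.8400e-02  5.9000e-03  1.8737e+00]
tip [ 0.5265 -0.0758  0.1445] blade yaw -0.191 axis [-0.017 -0.01   1.   ] col [[96.0, 101.0, 101.0], [96.0, 101.0, 101.0], [96.0, 101.0, 101.0]] rms 9.8
tip [ 0.5302 -0.0823  0.1212] blade yaw -0.838 axis [-0.019  0.003  1.   ] col [[96.0, 101.0, 101.0], [96.0, 101.0, 101.0], [96.0, 101.0, 101.0]] rms 10.1
507168 [ 2.4000e-03 -9.0000e-04 -1.4000e-03 -7.8000e-03  1.6600e-02  2.5559e+00]
510909 [ 3.2000e-03 -5.0000e-04 -7.0000e-04 -1.3900
[... 344 characters left out ...]
-3.0000e-04 -1.0000e-03 -1.4500e-02  2.4600e-02  1.6042e+00]
best 505020.74419199926 [ 2.4000e-03 -8.0000e-04 -1.6000e-03 -8.3000e-03  1.8000e-02  2.5431e+00]
tip [ 0.5296 -0.0873  0.1453] blade yaw -1.574 axis [-0.022 -0.016  1.   ] col [[96.0, 101.0, 101.0], [96.0, 101.0, 101.0], [96.0, 101.0, 101.0]] rms 12.5
tip [ 0.5248 -0.0767  0.1461] blade yaw -0.86 axis [-0.006 -0.021  1.   ] col [[96.0, 101.0, 101.0], [96.0, 101.0, 101.0], [96.0, 101.0, 101.0]] rms 10.7
tip [ 0.5283 -0.0819  0.1227] blade yaw -1.508 axis [-0.016 -0.013  1.   ] col [[96.0, 101.0, 101.0], [96.0, 101.0, 101.0], [96.0, 101.0, 101.0]] rms 11.2
[ 0.5288 -0.0845  0.1207]
[ 0.5281 -0.0851  0.1217]
[ 0.5274 -0.0857  0.1227]
```

```bash
cat > ov.py <<'E'
from fit import *
rows=[]
for par in ([.0011,-.0009,0,0,0,2.06],[.0028,.0004,-.0005,0,0,1.88]):
    r=[]
    for k in "234":
        D=setup(k);box,mb,mt,ms,tip,R=model(D,par,.01)
        u0,u1,v0,v1=205-0,0,0,0
        cu,cv_=np.round(pj(tip[None])[0]).astype(int);u0,v0=cu-11,cv_-22;im=D["im"][v0:v0+30,u0:u0+22].astype(np.uint8)
        I=cv2.resize(im,None,fx=11,fy=11,interpolation=cv2.INTER_CUBIC)
        W=lambda A:(R@A.T).T+tip
        for A,col in((bl,(0,0,255)),(sh,(255,0,0))):
            h=cv2.convexHull(pj(W(A)).astype(np.float32))[:,0];q=(h-[u0,v0]+.5)*11
            cv2.polylines(I,[np.round(q).astype(int)],True,col,1)
        r.append(I[:,:])
    rows.append(np.hstack(r))
o=np.vstack(rows);cv2.imwrite("pics/ov.png",cv2.resize(o,None,fx=.88,fy=.88));print(o.shape)
E
python3 ov.py
```

```text
(660, 726, 3)
```

View pics/ov.png

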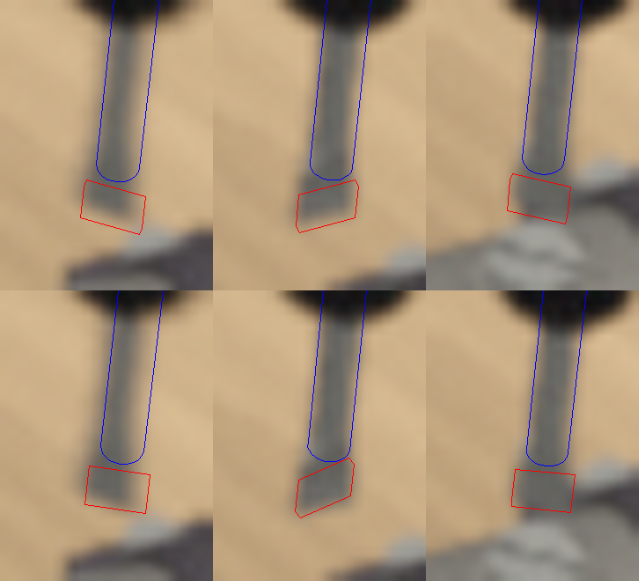

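```bash
python3 - <<'E'
from h import *
for k in "34":
    d=np.load(f"side{k}.npy");P=pts("side",d);im=cv2.imread(f"pics/side{k}.png").astype(int)
    st=np.load(f"st{k}.npy");print(k,"TCP",st[:3].round(4))
    u0={"3":300,"4":304}[k];v0={"3":196,"4":205}[k]
    W=P[v0:v0+32,u0:u0+18]
    m=(W[...,2]>.114)&(abs(W[...,0]-st[0])<.03)&(abs(W[...,1]-st[1])<.03)
    for r in range(32):
        if m[r].any():
            w=W[r][m[r]];print(v0+r,m[r].sum(),(u0+np.where(m[r])[0][[0,-1]]),w.mean(0).round(4))
    h=P[226:238,302:316];mm=(h[...,2]>.104)&(h[...,2]<.112);print("head",mm.sum(),h[mm].mean(0).round(4))
E
```

```text
3 TCP [ 0.5259 -0.0792  0.2711]
196 15 [303 317] [ 0.5183 -0.0849  0.2248]
197 15 [303 317] [ 0.5182 -0.0852  0.2224]
198 13 [304 316] [ 0.5175 -0.0861  0.2208]
199 13 [304 316] [ 0.5169 -0.0868  0.219 ]
200 9 [306 314] [ 0.5165 -0.0874  0.2169]
201 6 [307 312] [ 0.5185 -0.0847  0.2109]
202 5 [307 311] [ 0.523  -0.0798  0.2014]
203 5 [307 311] [ 0.524  -0.0792  0.1975]
204 5 [307 311] [ 0.5242 -0.0793  0.1945]
205 5 [307 311] [ 0.5235 -0.0802  0.1929]
206 4 [307 310] [ 0.5231 -0.0794  0.1897]
207 4 [307 310] [ 0.5228 -0.08    0.1875]
208 4 [307 310] [ 0.5233 -0.0798  0.1841]
209 4 [307 310] [ 0.5229 -0.0804  0.1819]
210 4 [307 310] [ 0.5233 -0.0803  0.1787]
211 4 [307 310] [ 0.5237 -0.0802  0.1754]
212 5 [306 310] [ 0.5232 -0.0796  0.1724]
213 5 [306 310] [ 0.5236 -0.0796  0.1691]
214 5 [306 310] [ 0.5238 -0.0796  0.166 ]
215 5 [306 310] [ 0.5245 -0.0793  0.1622]
216 6 [305 310] [ 0.5246 -0.0782  0.1583]
217 6 [305 310] [ 0.5247 -0.0783  0.1553]
218 6 [305 310] [ 0.5248 -0.0785  0.1523]
219 6 [305 310] [ 0.5252 -0.0784  0.149 ]
220 5 [305 309] [ 0.5248 -0.0776  0.1455]
head 61 [ 0.52
[... 439 characters left out ...]
 [310 313] [ 0.527  -0.0862  0.1691]
215 5 [309 313] [ 0.5274 -0.0848  0.1646]
216 5 [309 313] [ 0.5273 -0.0851  0.162 ]
217 5 [309 313] [ 0.5272 -0.0855  0.1593]
218 5 [309 313] [ 0.5278 -0.0853  0.1557]
219 4 [309 312] [ 0.5266 -0.0853  0.1536]
220 4 [309 312] [ 0.526  -0.0861  0.1516]
221 4 [309 312] [ 0.5267 -0.0858  0.1478]
222 5 [308 312] [ 0.527  -0.0845  0.1435]
223 5 [308 312] [ 0.527  -0.0847  0.1405]
224 6 [308 313] [ 0.528  -0.0855  0.1373]
225 7 [307 313] [ 0.529  -0.0836  0.1319]
226 7 [307 313] [ 0.5291 -0.0838  0.1288]
227 7 [307 313] [ 0.5298 -0.0835  0.1249]
228 5 [308 312] [ 0.5289 -0.0846  0.1234]
229 1 [312 312] [ 0.531  -0.0886  0.122 ]
head 61 [ 0.5275 -0.0855  0.1072]
```

>>> send_rows:
  steps:
    - [0, 0, 0, -0.001, -0.0005, 0.002, 1]
    - [0, 0, 0, 0, 0, 0.003, 1]
    - [0, 0, 0, 0, 0, 0.003, 1]
    - [0, 0, 0, 0, 0, 0.001, 1]
    - [0, 0, 0, 0, 0, 0.001, 1]
    - [0, 0, 0, 0, 0, 0.001, 1]
    - [0, 0, 0, 0, 0, 0.0005, 1]
    - [0, 0, 0, 0, 0, 0, 1]
    - [0, 0, 0, 0, 0, 0, 1]
    - [0, 0, 0, 0, 0, 0, 1]

```text
time: 10.5
ee_pos: [0.5267, -0.0853, 0.2352]
eef_rot: [0.869, 0.495, 0.0, -0.001]
ft_force: [-0.0, -0.0, -1.6]
width: 0.0293
```

```bash
python3 look.py 5; python3 - <<'E'
from h import *
goto(.5275,-.0842,.236,-0.54)
f=lambda a:cv2.resize(a,None,fx=13,fy=13,interpolation=cv2.INTER_CUBIC)
cv2.imwrite("pics/scr5.png",np.hstack([f(cv2.imread("pics/side5.png")[205:247,293:323]),f(cv2.imread("pics/top5.png")[185:227,332:362])]))
E
```

```text
t 10.6 p [ 0.5267 -0.0853  0.2352] yaw -0.5352 q [-0.43, 0.13, 0.56, 1.74, -0.08, 1.29, -0.39] F [-0.5  0.5 -1.4] M [-0.09  0.08 -0.01] w 0.0292
shift mm [ 1.3  0.1 -0.8] turn deg [-0.04 -0.08  0.28]
```

View pics/scr5.png

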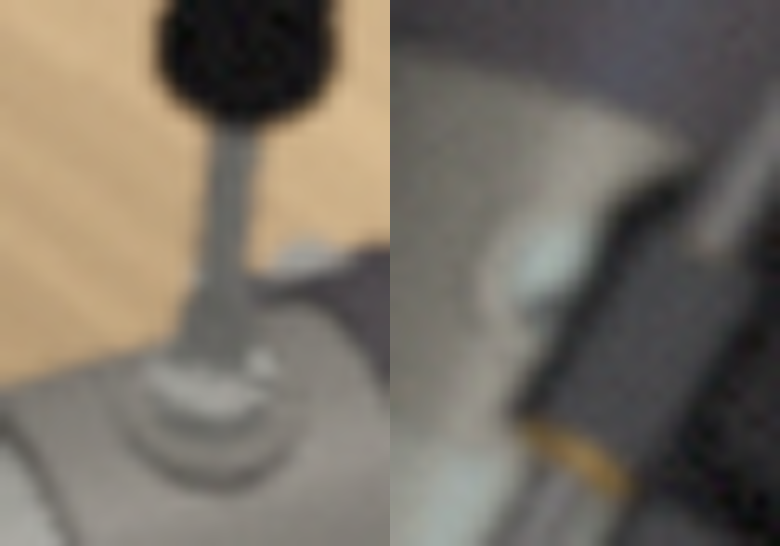

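>>> send_rows:
  steps:
    - [0, 0, 3, -0.0007, 0.0013, 0, 1]
    - [0, 0, 3, 0, 0, 0, 1]
    - [0, 0, 0, 0, 0, 0, 1]
    - [0, 0, 0, 0, 0, 0.0005, 1]
    - [0, 0, 0, 0, 0, 0.0005, 1]
    - [0, 0, 0, 0, 0, 0.0005, 1]
    - [0, 0, 0, 0, 0, 0.0005, 1]
    - [0, 0, 0, 0, 0, 0.0005, 1]
    - [0, 0, 0, 0, 0, 0, 1]
    - [0, 0, 0, 0, 0, 0, 1]

```text
time: 11.6
ee_pos: [0.5278, -0.0867, 0.2343]
eef_rot: [0.893, 0.449, 0.001, -0.001]
ft_force: [-1.3, -0.2, 2.3]
width: 0.029
```

```bash
python3 look.py 6; python3 - <<'E'
from h import *
goto(.5275,-.0842,.236,-0.64)
f=lambda a:cv2.resize(a,None,fx=13,fy=13,interpolation=cv2.INTER_CUBIC)
cv2.imwrite("pics/scr6.png",np.hstack([f(cv2.imread("pics/side6.png")[205:247,293:323]),f(cv2.imread("pics/top6.png")[185:227,332:362])]))
E
```

```text
t 11.7 p [ 0.5278 -0.0866  0.2343] yaw -0.6385 q [-0.44, 0.14, 0.57, 1.74, -0.08, 1.29, -0.49] F [-1.7  0.8  3.2] M [-0.01  0.63  0.01] w 0.0293
shift mm [ 1.8 -1.7 -1.7] turn deg [-0.01 -0.16  0.09]
```

View pics/scr6.png

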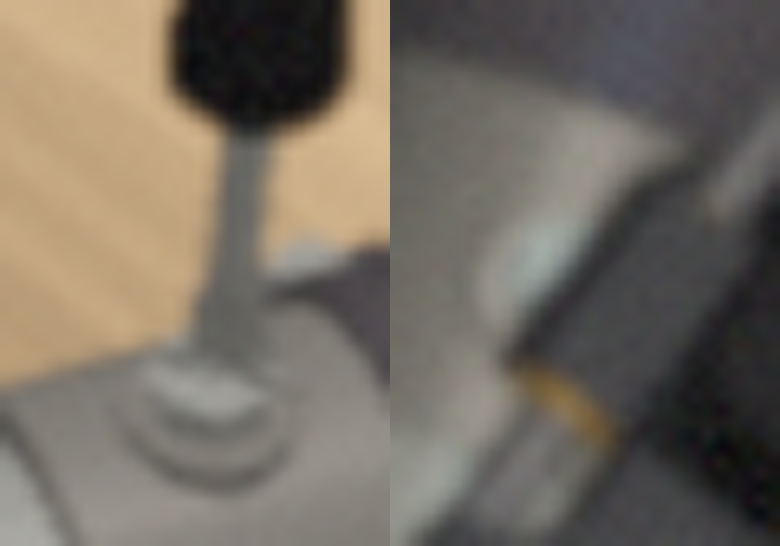

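>>> send_rows:
  steps:
    - [0, 0, 0, -0.0004, -0.0002, 0.0005, 1]
    - [0, 0, 0, -0.0004, -0.0002, 0.0005, 1]
    - [0, 0, 0, -0.0004, -0.0002, 0.0005, 1]
    - [0, 0, 0, 0, 0, 0.0005, 1]
    - [0, 0, 0, 0, 0, 0.0005, 1]
    - [0, 0, 0, 0, 0, 0.0005, 1]
    - [0, 0, 0, 0, 0, 0.0005, 1]
    - [0, 0, 0, 0, 0, 0.0005, 1]
    - [0, 0, 0, 0, 0, 0.0005, 1]
    - [0, 0, 0, 0, 0, 0.0005, 1]

```text
time: 12.7
ee_pos: [0.5276, -0.0869, 0.2339]
eef_rot: [0.893, 0.45, 0.004, -0.001]
ft_force: [-3.5, 0.4, 8.3]
width: 0.029
```

```bash
python3 - <<'E'
from h import *
goto(.5275,-.0842,.236,-0.64)
E
```

```text
t 12.7 p [ 0.5276 -0.0869  0.2339] yaw -0.6379 q [-0.44, 0.13, 0.57, 1.74, -0.08, 1.29, -0.49] F [-3.5  0.4  8.3] M [0.1  1.27 0.06] w 0.029
shift mm [ 2.2 -1.7 -2. ] turn deg [ 0.1  -0.43  0.12]
```

>>> send_rows:
  steps:
    - [0, -0.4, 0, 0, 0, -0.0008, 1]
    - [0, 0, 0, -0.001, -0.0004, -0.0003, 1]
    - [0, 0, 0, 0, 0, 0, 1]
    - [0, 0, 0, 0, 0, 0.0006, 1]
    - [0, 0, 0, 0, 0, 0.0006, 1]
    - [0, 0, 0, 0, 0, 0.0006, 1]
    - [0, 0, 0, 0, 0, 0.0006, 1]
    - [0, 0, 0, 0, 0, 0.0006, 1]
    - [0, 0, 0, 0, 0, 0.0006, 1]
    - [0, 0, 0, 0, 0, 0.0006, 1]

```text
time: 13.7
ee_pos: [0.5269, -0.0875, 0.2304]
eef_rot: [0.893, 0.45, 0.001, 0.001]
ft_force: [-2.6, 1.3, 7.8]
width: 0.0289
```

```bash
python3 - <<'E'
from h import *
goto(.5275,-.0842,.236,-0.64)
E
```

```text
t 13.7 p [ 0.5269 -0.0875  0.2304] yaw -0.6377 q [-0.44, 0.14, 0.57, 1.74, -0.08, 1.28, -0.49] F [-2.6  1.3  7.8] M [0.06 0.97 0.01] w 0.0289
shift mm [ 3.  -1.5 -5.6] turn deg [ 0.14 -0.04  0.13]
```

```bash
python3 look.py 7; python3 - <<'E'
from h import *
f=lambda a:cv2.resize(a,None,fx=13,fy=13,interpolation=cv2.INTER_CUBIC)
cv2.imwrite("pics/scr7.png",np.hstack([f(cv2.imread("pics/side7.png")[205:247,293:323]),f(cv2.imread("pics/top7.png")[185:227,332:362])]))
E
```

```text
(no output)
```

View pics/scr7.png

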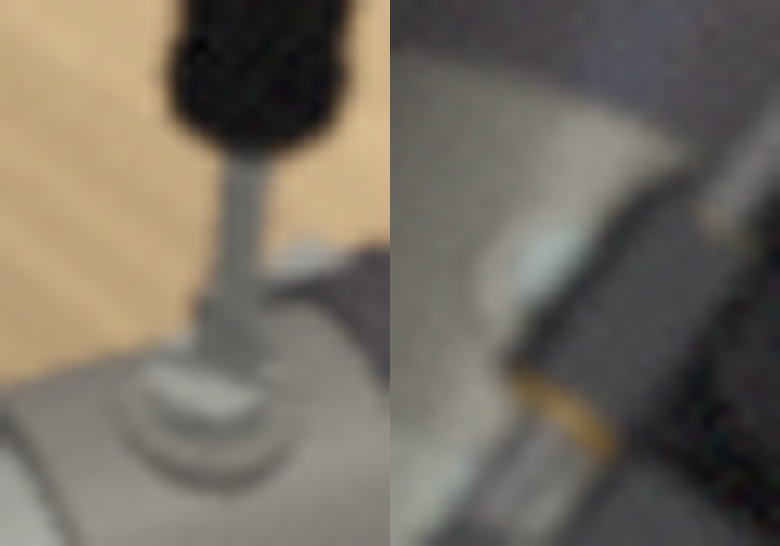

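>>> send_rows:
  steps:
    - [0, 0, 0, 0, -0.0008, 0.0002, 1]
    - [0, 0, 0, 0, -0.0008, 0.0002, 1]
    - [0, 0, 0, 0, 0, 0.0003, 1]
    - [0, 0, 1, 0, 0, 0.0003, 1]
    - [0, 0, 1, 0, 0, 0.0003, 1]
    - [0, 0, 1, 0, 0, 0.0003, 1]
    - [0, 0, 1, 0, 0, 0.0003, 1]
    - [0, 0, 1, 0, 0, 0.0003, 1]
    - [0, 0, 1, 0, 0, 0.0003, 1]
    - [0, 0, 1, 0, 0, 0.0003, 1]

```text
time: 14.8
ee_pos: [0.5261, -0.0872, 0.2304]
eef_rot: [0.921, 0.39, 0.002, 0.001]
ft_force: [-2.2, -0.4, 6.0]
width: 0.0292
```

```bash
python3 - <<'E'
from h import *
goto(.5275,-.0842,.236,-0.64)
E
```

```text
t 14.8 p [ 0.5261 -0.0872  0.2304] yaw -0.7702 q [-0.45, 0.13, 0.58, 1.75, -0.08, 1.28, -0.62] F [-2.2 -0.4  6. ] M [-0.24  0.64  0.12] w 0.0292
shift mm [ 3.1 -1.1 -5.6] turn deg [ 0.24 -0.15 -7.46]
```

>>> send_rows:
  steps:
    - [0, 0, 2, 0, -0.0001, 0.0003, 1]
    - [0, 0, 2, 0, -0.0001, 0.0003, 1]
    - [0, 0, 2, 0, -0.0001, 0.0003, 1]
    - [0, 0, 2, 0, -0.0001, 0.0003, 1]
    - [0, 0, 2, 0, -0.0001, 0.0003, 1]
    - [0, 0, 2, 0, -0.0001, 0.0003, 1]
    - [0, 0, 2, 0, -0.0001, 0.0003, 1]
    - [0, 0, 2, 0, -0.0001, 0.0003, 1]
    - [0, 0, 2, 0, -0.0001, 0.0003, 1]
    - [0, 0, 2, 0, -0.0001, 0.0003, 1]

```text
time: 15.8
ee_pos: [0.5249, -0.0868, 0.2305]
eef_rot: [0.977, 0.213, 0.002, 0.0]
ft_force: [-1.4, -0.3, 6.3]
width: 0.0289
```

```bash
python3 - <<'E'
from h import *
goto(.5275,-.0842,.236,-0.64)
E
```

```text
t 15.8 p [ 0.5249 -0.0868  0.2305] yaw -1.1417 q [-0.47, 0.13, 0.61, 1.75, -0.08, 1.28, -0.99] F [-1.4 -0.3  6.3] M [-0.31  0.67  0.12] w 0.0289
shift mm [ 3.4 -1.3 -5.5] turn deg [  0.14  -0.2  -28.75]
```

```bash
python3 look.py 8; python3 - <<'E'
from h import *
f=lambda a:cv2.resize(a,None,fx=13,fy=13,interpolation=cv2.INTER_CUBIC)
cv2.imwrite("pics/scr8.png",np.hstack([f(cv2.imread("pics/side8.png")[205:247,293:323]),f(cv2.imread("pics/top8.png")[185:227,332:362])]))
E
```

```text
(no output)
```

View pics/scr8.png

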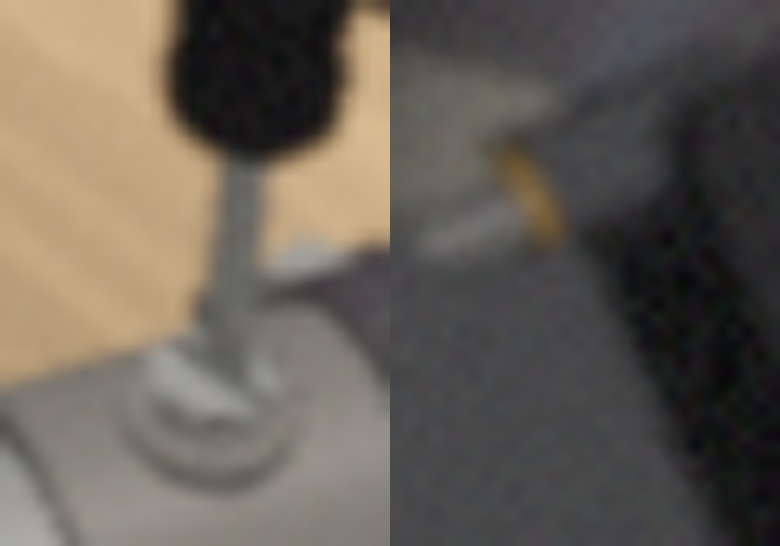

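>>> send_rows:
  steps:
    - [0, 0, 2, 0, -0.0002, 0.0003, 1]
    - [0, 0, 2, 0, -0.0002, 0.0003, 1]
    - [0, 0, 2, 0, -0.0002, 0.0003, 1]
    - [0, 0, 2, 0, -0.0001, 0.0003, 1]
    - [0, 0, 2, 0, -0.0001, 0.0003, 1]
    - [0, 0, 1.5, 0, -0.0001, 0.0003, 1]
    - [0, 0, 1.5, 0, -0.0001, 0.0003, 1]
    - [0, 0, 1.5, 0, -0.0001, 0.0003, 1]
    - [0, 0, 1.5, 0, -0.0001, 0.0003, 1]
    - [0, 0, 1.5, 0, -0.0001, 0.0003, 1]

```text
time: 16.9
ee_pos: [0.524, -0.086, 0.2304]
eef_rot: [0.999, 0.052, 0.002, -0.0]
ft_force: [-1.4, 0.4, 5.6]
width: 0.0294
```

```bash
python3 - <<'E'
from h import *
goto(.5275,-.0842,.236,-0.64)
E
```

```text
t 16.9 p [ 0.524  -0.086   0.2304] yaw -1.4673 q [-0.5, 0.13, 0.63, 1.75, -0.08, 1.28, -1.31] F [-1.4  0.4  5.6] M [-0.2   0.68  0.14] w 0.0294
shift mm [ 3.6 -1.4 -5.6] turn deg [  0.05  -0.22 -47.4 ]
```

>>> send_rows:
  steps:
    - [0, 0, 1, 0, -0.0001, 0.0003, 1]
    - [0, 0, 1, 0, -0.0001, 0.0003, 1]
    - [0, 0, 1, 0, -0.0001, 0.0003, 1]
    - [0, 0, 1, 0, -0.0001, 0.0003, 1]
    - [0, 0, 1, 0, -0.0001, 0.0003, 1]
    - [0, 0, 1, 0, -0.0001, 0.0003, 1]
    - [0, 0, 1, 0, -0.0001, 0.0003, 1]
    - [0, 0, 1, 0, -0.0001, 0.0003, 1]
    - [0, 0, 1, 0, -0.0001, 0.0003, 1]
    - [0, 0, 1, 0, -0.0001, 0.0003, 1]

```text
time: 17.9
ee_pos: [0.5237, -0.0855, 0.2304]
eef_rot: [0.999, -0.044, 0.002, -0.001]
ft_force: [-1.7, -1.7, 5.5]
width: 0.0292
```

```bash
python3 - <<'E'
from h import *
goto(.5275,-.0842,.236,-0.64)
E
```

```text
t 17.9 p [ 0.5237 -0.0855  0.2304] yaw -1.658 q [-0.51, 0.13, 0.64, 1.76, -0.08, 1.28, -1.5] F [-1.7 -1.7  5.5] M [-0.27  0.61  0.08] w 0.0292
shift mm [ 3.7 -1.6 -5.5] turn deg [-2.000e-02 -2.400e-01 -5.833e+01]
```

>>> send_rows:
  steps:
    - [0, 0, 1, 0, -0.0001, 0.0003, 1]
    - [0, 0, 1, 0, -0.0001, 0.0003, 1]
    - [0, 0, 1, 0, -0.0001, 0.0003, 1]
    - [0, 0, 1, 0, -0.0001, 0.0003, 1]
    - [0, 0, 1, 0, -0.0001, 0.0003, 1]
    - [0, 0, 1, 0, -0.0001, 0.0003, 1]
    - [0, 0, 1, 0, -0.0001, 0.0003, 1]
    - [0, 0, 1, 0, -0.0001, 0.0003, 1]
    - [0, 0, 0, 0, 0, 0.0003, 1]
    - [0, 0, 0, 0, 0, 0.0003, 1]

```text
time: 18.9
ee_pos: [0.5235, -0.085, 0.2304]
eef_rot: [0.993, -0.121, 0.001, -0.002]
ft_force: [-0.4, -1.1, 6.6]
width: 0.0292
```

```bash
python3 - <<'E'
from h import *
goto(.5275,-.0842,.236,-0.64)
E
```

```text
t 18.9 p [ 0.5235 -0.085   0.2304] yaw -1.8126 q [-0.52, 0.13, 0.66, 1.76, -0.09, 1.28, -1.66] F [-0.4 -1.1  6.6] M [-0.25  0.59  0.12] w 0.0292
shift mm [ 3.7 -1.8 -5.6] turn deg [ -0.11  -0.25 -67.18]
```

>>> send_rows:
  steps:
    - [0, 0, 1, 0, -0.0001, 0.0003, 1]
    - [0, 0, 1, 0, -0.0001, 0.0003, 1]
    - [0, 0, 1, 0, -0.0001, 0.0003, 1]
    - [0, 0, 1, 0, -0.0001, 0.0003, 1]
    - [0, 0, 1, 0, -0.0001, 0.0003, 1]
    - [0, 0, 1, 0, -0.0001, 0.0003, 1]
    - [0, 0, 1, 0, -0.0001, 0.0003, 1]
    - [0, 0, 1, 0, -0.0001, 0.0003, 1]
    - [0, 0, 0, 0, 0, 0.0003, 1]
    - [0, 0, 0, 0, 0, 0.0003, 1]

```text
time: 19.9
ee_pos: [0.5234, -0.0845, 0.2304]
eef_rot: [0.981, -0.196, 0.001, -0.002]
ft_force: [-1.3, 0.4, 6.2]
width: 0.0291
```

```bash
python3 - <<'E'
from h import *
goto(.5275,-.0842,.236,-0.64)
E
```

```text
t 19.9 p [ 0.5234 -0.0845  0.2304] yaw -1.9663 q [-0.53, 0.13, 0.67, 1.76, -0.09, 1.28, -1.81] F [-1.3  0.4  6.2] M [-0.19  0.6   0.09] w 0.0291
shift mm [ 3.7 -1.9 -5.5] turn deg [ -0.2   -0.24 -75.99]
```

>>> send_rows:
  steps:
    - [0, 0, 1, 0, -0.0001, 0.0003, 1]
    - [0, 0, 1, 0, -0.0001, 0.0003, 1]
    - [0, 0, 1, 0, -0.0001, 0.0003, 1]
    - [0, 0, 1, 0, -0.0001, 0.0003, 1]
    - [0, 0, 1, 0, -0.0001, 0.0003, 1]
    - [0, 0, 1, 0, -0.0001, 0.0003, 1]
    - [0, 0, 1, 0, -0.0001, 0.0003, 1]
    - [0, 0, 1, 0, -0.0001, 0.0003, 1]
    - [0, 0, 0, 0, 0, 0.0003, 1]
    - [0, 0, 0, 0, 0, 0.0003, 1]

```text
time: 20.9
ee_pos: [0.5235, -0.0842, 0.2305]
eef_rot: [0.963, -0.271, 0.001, -0.003]
ft_force: [-1.2, 0.2, 5.8]
width: 0.0292
```

```bash
python3 look.py 9; python3 - <<'E'
from h import *
goto(.5275,-.0842,.236,-0.64)
f=lambda a:cv2.resize(a,None,fx=13,fy=13,interpolation=cv2.INTER_CUBIC)
cv2.imwrite("pics/scr9.png",np.hstack([f(cv2.imread("pics/side9.png")[205:247,293:323]),f(cv2.imread("pics/top9.png")[185:227,332:362])]))
E
```

```text
t 21.0 p [ 0.5235 -0.0842  0.2305] yaw -2.1188 q [-0.54, 0.13, 0.68, 1.76, -0.09, 1.28, -1.96] F [-1.6 -0.5  5.8] M [-0.24  0.61  0.25] w 0.0292
shift mm [ 3.5 -2.1 -5.5] turn deg [ -0.26  -0.23 -84.73]
```

View pics/scr9.png

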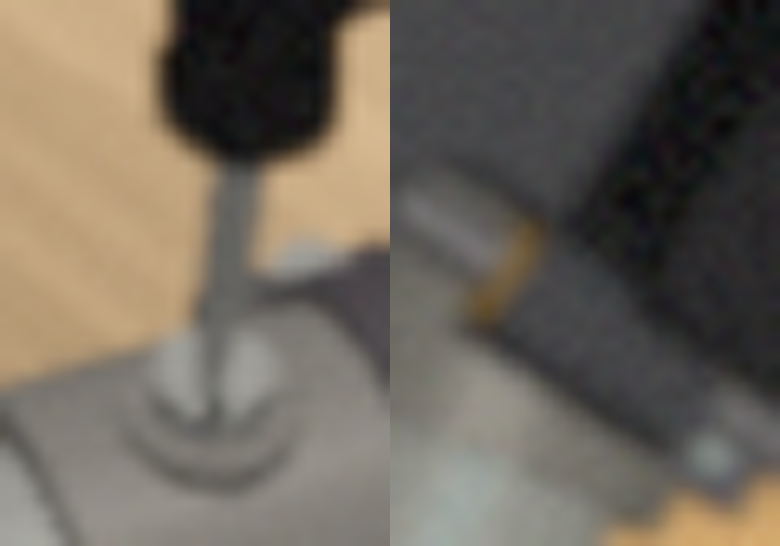

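>>> send_rows:
  steps:
    - [0, 0, 0, 0, 0, 0.0002, 1]
    - [0, 0, 0, 0, 0, 0.0002, 1]
    - [0, 0, 0, 0, 0, 0.0002, 1]
    - [0, 0, 0, 0, 0, 0.0002, 1]
    - [0, 0, 0, 0, 0, 0.0002, 1]
    - [0, 0, 0, 0, 0, 0.0002, 1]
    - [0, 0, 0, 0, 0, 0.0002, 1]
    - [0, 0, 0, 0, 0, 0.0002, 1]
    - [0, 0, 0, 0, 0, 0.0002, 1]
    - [0, 0, 0, 0, 0, 0.0002, 1]

```text
time: 22.0
ee_pos: [0.5235, -0.0842, 0.2305]
eef_rot: [0.962, -0.272, 0.001, -0.003]
ft_force: [-1.5, -1.1, 5.7]
width: 0.0289
```

```bash
python3 - <<'E'
from h import *
for i in range(4):
    goto(.5275,-.0842,.236,-0.64); camera("side")
goto()
f=lambda a:cv2.resize(a,None,fx=13,fy=13,interpolation=cv2.INTER_CUBIC)
E
```

```text
t 22.0 p [ 0.5235 -0.0842  0.2305] yaw -2.1226 q [-0.54, 0.13, 0.68, 1.76, -0.09, 1.28, -1.96] F [-1.5 -1.1  5.7] M [-0.21  0.6   0.29] w 0.0289
shift mm [ 3.4 -2.1 -5.5] turn deg [ -0.28  -0.25 -84.95]
t 22.05 p [ 0.5235 -0.0842  0.2304] yaw -2.1227 q [-0.54, 0.13, 0.68, 1.76, -0.09, 1.28, -1.96] F [-1.8 -0.6  5.6] M [-0.21  0.58  0.27] w 0.0291
shift mm [ 3.5 -2.1 -5.5] turn deg [ -0.27  -0.24 -84.95]
t 22.1 p [ 0.5235 -0.0842  0.2305] yaw -2.1226 q [-0.54, 0.13, 0.68, 1.76, -0.09, 1.28, -1.96] F [-1.2 -0.2  5.1] M [-0.21  0.56  0.26] w 0.0291
shift mm [ 3.4 -2.1 -5.5] turn deg [ -0.28  -0.24 -84.95]
t 22.15 p [ 0.5235 -0.0842  0.2305] yaw -2.1226 q [-0.54, 0.13, 0.68, 1.76, -0.09, 1.28, -1.96] F [-0.4 -1.4  6.2] M [-0.28  0.59  0.26] w 0.0289
shift mm [ 3.4 -2.1 -5.5] turn deg [ -0.27  -0.24 -84.95]
t 22.2 p [ 0.5235 -0.0842  0.2305] yaw -2.1226 q [-0.54, 0.13, 0.68, 1.76, -0.09, 1.28, -1.96] F [-1.2 -1.   5.7] M [-0.16  0.61  0.25] w 0.0296
shift mm [0. 0. 0.] turn deg [-0.34  0.01  0.  ]
```

>>> send_rows:
  steps:
    - [0, 0, -1, 0, 0, 0.0002, 1]
    - [0, 0, -1, 0, 0.0001, 0.0002, 1]
    - [0, 0, -1, 0, 0, 0.0002, 1]
    - [0, 0, -1, 0, 0.0001, 0.0002, 1]
    - [0, 0, -1, 0, 0, 0.0002, 1]
    - [0, 0, -1, 0, 0.0001, 0.0002, 1]
    - [0, 0, -1, 0, 0, 0.0002, 1]
    - [0, 0, 0, 0, 0, 0.0002, 1]
    - [0, 0, 0, 0, 0, 0.0002, 1]
    - [0, 0, 0, 0, 0, 0.0002, 1]

```text
time: 23.2
ee_pos: [0.5233, -0.0846, 0.2305]
eef_rot: [0.977, -0.213, 0.001, -0.003]
ft_force: [-0.8, -0.7, 5.9]
width: 0.0292
```

```bash
python3 - <<'E'
from h import *
goto()
camera("side");goto()
E
```

```text
t 23.2 p [ 0.5233 -0.0846  0.2305] yaw -2.0009 q [-0.53, 0.13, 0.67, 1.76, -0.09, 1.28, -1.84] F [-0.8 -0.7  5.9] M [-0.17  0.59  0.12] w 0.0292
shift mm [0. 0. 0.] turn deg [-0.38 -0.03 -0.  ]
t 23.25 p [ 0.5233 -0.0846  0.2305] yaw -2.0009 q [-0.53, 0.13, 0.67, 1.76, -0.09, 1.28, -1.84] F [-0.6  0.   5.4] M [-0.21  0.61  0.13] w 0.0288
shift mm [0. 0. 0.] turn deg [-0.38 -0.03 -0.  ]
```

>>> send_rows:
  steps:
    - [0, 0, -1, 0, 0, 0.0001, 1]
    - [0, 0, -1, 0, 0.0001, 0, 1]
    - [0, 0, -1, 0, 0, 0, 1]
    - [0, 0, -1, 0, 0.0001, 0, 1]
    - [0, 0, -1, 0, 0, 0, 1]
    - [0, 0, -1, 0, 0.0001, 0, 1]
    - [0, 0, -1, 0, 0, 0, 1]
    - [0, 0, 0, 0, 0, 0, 1]
    - [0, 0, 0, 0, 0, 0, 1]
    - [0, 0, 0, 0, 0, 0, 1]

```text
time: 24.25
ee_pos: [0.5232, -0.085, 0.2304]
eef_rot: [0.989, -0.15, 0.001, -0.003]
ft_force: [-0.9, -0.5, 4.5]
width: 0.0293
```

```bash
python3 - <<'E'
from h import *
goto()
camera("side");goto()
E
```

```text
t 24.25 p [ 0.5232 -0.085   0.2304] yaw -1.871 q [-0.52, 0.13, 0.66, 1.76, -0.09, 1.28, -1.71] F [-0.9 -0.5  4.5] M [-0.21  0.29 -0.02] w 0.0293
shift mm [0. 0. 0.] turn deg [-0.39 -0.07 -0.  ]
t 24.3 p [ 0.5232 -0.085   0.2304] yaw -1.8711 q [-0.52, 0.13, 0.66, 1.76, -0.09, 1.28, -1.71] F [-0.8 -0.8  3.5] M [-0.16  0.34 -0.09] w 0.0291
shift mm [0. 0. 0.] turn deg [-0.39 -0.07 -0.  ]
```

>>> send_rows:
  steps:
    - [0, 0, 1.2, 0, 0, 0, 1]
    - [0, 0, 1, 0, 0, 0, 1]
    - [0, 0, 0, 0, 0, -0.0005, 1]
    - [0, 0, 0, 0, 0, -0.001, 1]
    - [0, 0, 0, 0, 0, -0.002, 1]
    - [0, 0, 0, 0, 0, -0.004, 1]
    - [0, 0, 0, 0, 0, -0.008, 1]
    - [0, 0, 0, 0, 0, -0.01, 1]
    - [0, 0, 0, 0, 0, -0.01, 1]
    - [0, 0, 0, 0, 0, 0, 1]

```text
time: 25.3
ee_pos: [0.5222, -0.0846, 0.2677]
eef_rot: [0.985, -0.17, -0.0, -0.003]
ft_force: [0.5, 0.3, -1.3]
width: 0.0293
```

```bash
python3 look.py 10; python3 - <<'E'
from h import *
goto(.478,.249,.27,-0.61)
f=lambda a:cv2.resize(a,None,fx=13,fy=13,interpolation=cv2.INTER_CUBIC)
cv2.imwrite("pics/scr10.png",np.hstack([f(cv2.imread("pics/side10.png")[195:247,293:323]),f(cv2.imread("pics/top10.png")[185:237,332:362])]))
E
```

```text
t 25.4 p [ 0.5217 -0.0845  0.2663] yaw -1.9128 q [-0.54, 0.1, 0.67, 1.7, -0.07, 1.36, -1.77] F [ 0.2 -0.2 -1.1] M [-0.02  0.14  0.01] w 0.0292
shift mm [-153.  -299.5   -1.6] turn deg [-3.900e-01 -5.000e-02 -7.465e+01]
```

View pics/scr10.png

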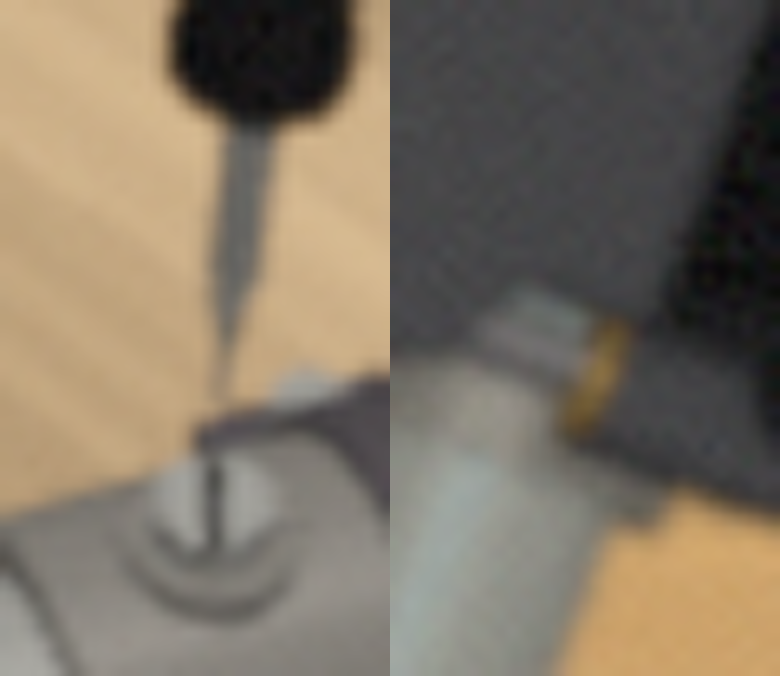

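```bash
python3 - <<'E'
from h import *
from slot import rect
for n in("top","side"):
    im=cv2.imread(f"pics/{n}2.png")
    R,X,Y=rect(n,im,(.478,.249),.075,half=.045,step=.0003)
    g=R.astype(np.uint8);cv2.imwrite(f"pics/blk_{n}.png",cv2.resize(g,(390,390)))
    gg=R.mean(-1);best=None
    for cx in np.arange(-.008,.0081,.0005):
        for cy in np.arange(-.008,.0081,.0005):
            r=np.hypot(X-cx,Y-cy);s=gg[(r>.0105)&(r<.013)].mean()-gg[r<.0085].mean()
            if best is None or s>best[0]:best=(s,.478+cx,.249+cy)
    print(n,np.round(best,4))
a=cv2.imread("pics/blk_top.png");b=cv2.imread("pics/blk_side.png");cv2.imwrite("pics/blk.png",np.hstack([a,b]))
d=np.load("top2.npy");P=pts("top",d)[205:250,170:215].reshape(-1,3);T=P[(P[:,2]>.068)&(P[:,2]<.085)];print(len(T),T.mean(0).round(4),T.min(0).round(4),T.max(0).round(4), np.median(T[:,2]))
E
```

```text
top [31.1134  0.476   0.253 ]
side [29.6703  0.4765  0.2475]
724 [0.4772 0.249  0.0755] [0.4437 0.2139 0.0681] [0.512  0.2839 0.0796] 0.07559695313376719
```

View pics/blk.png

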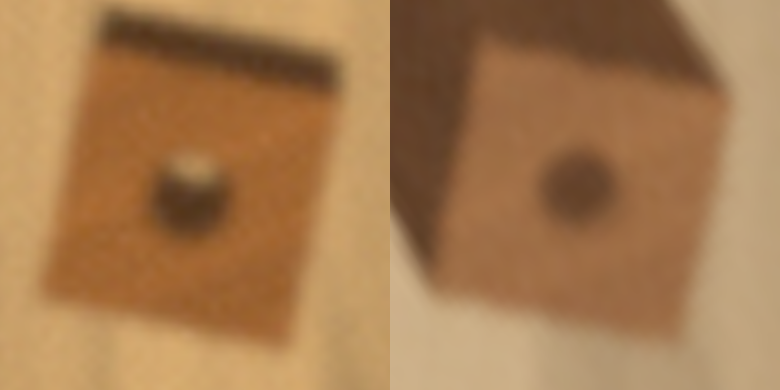

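The blade came out cleanly. The slot at side (309,232) now shows edge-on, about 1.2 rad on from its start, and the nip of about 0.26 N m held for over a second. Next I go back to the same pose above the block where I gripped.

>>> send_rows:
  steps:
    - [0, 0, -5, 0, 0, 0, 1]
    - [0, 0, -8.5, 0, 0, 0, 1]
    - [0, 0, -8.5, 0, 0, 0, 1]
    - [0, 0, -8.5, 0, 0, 0, 1]
    - [0, 0, -8.5, 0, 0, 0, 1]
    - [0, 0, -8.5, 0, 0, 0, 1]
    - [0, 0, -8.5, 0, 0, 0, 1]
    - [0, 0, -8.5, 0, 0, 0, 1]
    - [0, 0, -5, 0, 0, 0, 1]
    - [0, 0, 0, 0, 0, 0, 1]

```text
time: 26.4
ee_pos: [0.5194, -0.0838, 0.2618]
eef_rot: [0.901, 0.433, -0.002, -0.005]
ft_force: [0.6, 1.0, -1.1]
width: 0.0293
```

```bash
python3 - <<'E'
from h import *
goto(.4783,.2497,.27,-0.609)
E
```

```text
t 26.4 p [ 0.5194 -0.0838  0.2618] yaw -0.6756 q [-0.47, 0.1, 0.59, 1.71, -0.06, 1.36, -0.54] F [ 0.6  1.  -1.1] M [-0.12  0.07  0.  ] w 0.0293
shift mm [ 234.5 -240.7   -5.8] turn deg [-0.59  0.   -3.82]
```

>>> send_rows:
  steps:
    - [-0.3, 0, -2, 0.012, -0.012, -0.006, 1]
    - [-0.3, 0, -1.8, 0.024, -0.024, -0.002, 1]
    - [0, 0, 0, 0.027, -0.028, 0, 1]
    - [0, 0, 0, 0.027, -0.028, 0, 1]
    - [0, 0, 0, 0.027, -0.028, 0, 1]
    - [0, 0, 0, 0.027, -0.028, 0, 1]
    - [0, 0, 0, 0.027, -0.028, 0, 1]
    - [0, 0, 0, 0.024, -0.024, 0, 1]
    - [0, 0, 0, 0.015, -0.015, 0, 1]
    - [0, 0, 0, 0.005, -0.005, 0, 1]

```text
time: 27.4
ee_pos: [0.46, 0.2358, 0.271]
eef_rot: [0.89, 0.456, 0.001, 0.0]
ft_force: [-0.6, 0.4, -1.6]
width: 0.0297
```

```bash
python3 - <<'E'
from h import *
goto(.4783,.2497,.25,-0.609)
E
```

```text
t 27.4 p [0.46   0.2358 0.271 ] yaw -0.6246 q [-0.82, 0.07, 0.28, 1.71, -0.02, 1.36, -1.17] F [-0.6  0.4 -1.6] M [-0.14  0.12 -0.02] w 0.0297
shift mm [21.9  6.7 21. ] turn deg [ 0.06 -0.06 -0.89]
```

>>> send_rows:
  steps:
    - [0, 0, -0.5, 0.007, 0.002, 0, 1]
    - [0, 0, -0.4, 0.008, 0.0025, 0, 1]
    - [0, 0, 0, 0.006, 0.002, 0, 1]
    - [0, 0, 0, 0.001, 0, 0.006, 1]
    - [0, 0, 0, 0, 0, 0.006, 1]
    - [0, 0, 0, 0, 0, 0.006, 1]
    - [0, 0, 0, 0, 0, 0.006, 1]
    - [0, 0, 0, 0, 0, 0.006, 1]
    - [0, 0, 0, 0, 0, 0, 1]
    - [0, 0, 0, 0, 0, 0, 1]

```text
time: 28.4
ee_pos: [0.4806, 0.2466, 0.2376]
eef_rot: [0.888, 0.46, -0.0, 0.001]
ft_force: [-1.0, -0.5, -1.7]
width: 0.0291
```

```bash
python3 look.py 11; python3 - <<'E'
from h import *
goto(.4783,.2497,.22,-0.609)
f=lambda a:cv2.resize(a,None,fx=8,fy=8,interpolation=cv2.INTER_CUBIC)
cv2.imwrite("pics/scr11.png",np.hstack([f(cv2.imread("pics/side11.png")[140:210,178:228]),f(cv2.imread("pics/top11.png")[190:260,165:215])]))
E
```

```text
t 28.5 p [0.4807 0.2467 0.2378] yaw -0.6154 q [-0.82, 0.14, 0.28, 1.7, -0.04, 1.3, -1.14] F [ 0.2 -0.2 -1.2] M [-0.11  0.08 -0.  ] w 0.0291
shift mm [ 1.1 -3.8 17.8] turn deg [ 0.12  0.06 -0.36]
```

View pics/scr11.png

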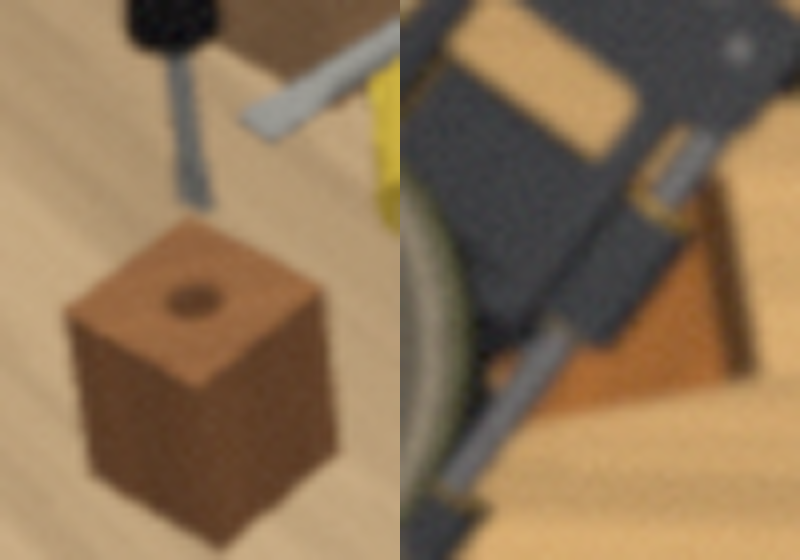

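>>> send_rows:
  steps:
    - [0, 0, -0.3, 0.001, -0.0035, 0.003, 1]
    - [0, 0, 0, 0, 0, 0.005, 1]
    - [0, 0, 0, 0, 0, 0.005, 1]
    - [0, 0, 0, 0, 0, 0.005, 1]
    - [0, 0, 0, 0, 0, 0.004, 1]
    - [0, 0, 0, 0, 0, 0.003, 1]
    - [0, 0, 0, 0, 0, 0, 1]
    - [0, 0, 0, 0, 0, 0, 1]
    - [0, 0, 0, 0, 0, 0, 1]
    - [0, 0, 0, 0, 0, 0, 1]

```text
time: 29.5
ee_pos: [0.4784, 0.2501, 0.211]
eef_rot: [0.887, 0.462, 0.0, 0.001]
ft_force: [0.8, -0.4, -2.7]
width: 0.0292
```

```bash
python3 look.py 12; python3 - <<'E'
from h import *
goto(.4783,.2497,.2013,-0.609)
f=lambda a:cv2.resize(a,None,fx=8,fy=8,interpolation=cv2.INTER_CUBIC)
cv2.imwrite("pics/scr12.png",np.hstack([f(cv2.imread("pics/side12.png")[140:210,178:228]),f(cv2.imread("pics/top12.png")[190:260,165:215])]))
for p in((.4783,.2497,.075),(.477,.2488,.075),(.4799,.252,.075)):print(((proj("side",p)-[178,140]+.5)*8).round())
E
```

```text
t 29.6 p [0.4784 0.2501 0.211 ] yaw -0.6092 q [-0.82, 0.16, 0.28, 1.74, -0.04, 1.25, -1.14] F [ 0.3  0.2 -1.8] M [-0.11  0.13  0.04] w 0.0293
shift mm [-0.4  0.1  9.7] turn deg [ 0.13  0.01 -0.01]
[195. 296.]
[193. 299.]
[195. 290.]
```

View pics/scr12.png

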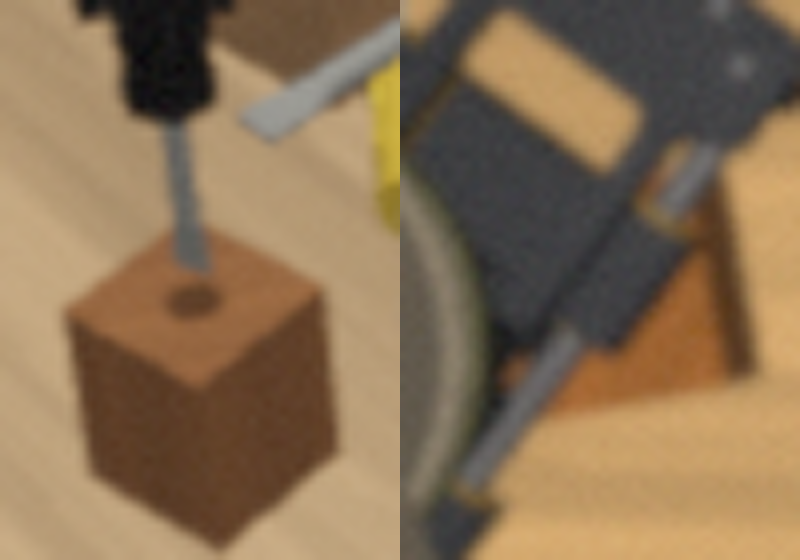

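>>> send_rows:
  steps:
    - [0, 0, 0, -0.003, 0, 0, 1]
    - [0, 0, 0, -0.0003, 0, 0.002, 1]
    - [0, 0, 0, 0, 0, 0.002, 1]
    - [0, 0, 0, 0, 0, 0.002, 1]
    - [0, 0, 0, 0, 0, 0.002, 1]
    - [0, 0, 0, 0, 0, 0.002, 1]
    - [0, 0, 0, 0, 0, 0.002, 1]
    - [0, 0, 0, 0, 0, 0.001, 1]
    - [0, 0, 0, 0, 0, 0.001, 1]
    - [0, 0, 0, 0, 0, 0, 1]

```text
time: 30.6
ee_pos: [0.4762, 0.2471, 0.1956]
eef_rot: [0.887, 0.463, 0.0, 0.001]
ft_force: [1.5, 0.5, -2.7]
width: 0.0293
```

```bash
python3 look.py 13; python3 - <<'E'
from h import *
goto(.4783,.2497,.1316,-0.609)
f=lambda a:cv2.resize(a,None,fx=8,fy=8,interpolation=cv2.INTER_CUBIC)
cv2.imwrite("pics/scr13.png",f(cv2.imread("pics/side13.png")[140:210,178:228]))
E
```

```text
t 30.7 p [0.4763 0.2471 0.1958] yaw -0.6092 q [-0.81, 0.16, 0.28, 1.77, -0.05, 1.21, -1.13] F [-0.2  0.2 -1.7] M [-0.12  0.07  0.02] w 0.0289
shift mm [ 3.2 -0.  64.2] turn deg [ 0.14  0.   -0.01]
```

View pics/scr13.png

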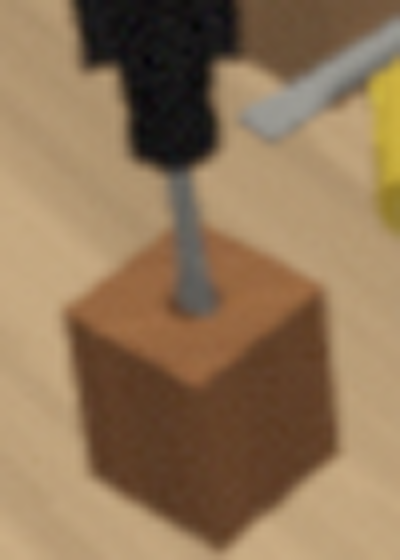

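The blade has entered the hole at side (202,177) and no force shows. Next I lower it.

>>> send_rows:
  steps:
    - [0, 0, 0, 0, 0, 0.004, 1]
    - [0, 0, 0, 0, 0, 0.006, 1]
    - [0, 0, 0, 0, 0, 0.006, 1]
    - [0, 0, 0, 0, 0, 0.006, 1]
    - [0, 0, 0, 0, 0, 0.006, 1]
    - [0, 0, 0, 0, 0, 0.006, 1]
    - [0, 0, 0, 0, 0, 0.006, 1]
    - [0, 0, 0, 0, 0, 0.006, 1]
    - [0, 0, 0, 0, 0, 0.003, 1]
    - [0, 0, 0, 0, 0, 0, 1]

```text
time: 31.7
ee_pos: [0.4761, 0.2468, 0.1417]
eef_rot: [0.887, 0.463, -0.0, 0.001]
ft_force: [0.2, -0.2, -1.9]
width: 0.0293
```

```bash
python3 - <<'E'
from h import *
goto(.4763,.2471,.1316,-0.609)
E
```

```text
t 31.7 p [0.4761 0.2468 0.1417] yaw -0.6091 q [-0.81, 0.22, 0.27, 1.83, -0.06, 1.1, -1.12] F [ 0.2 -0.2 -1.9] M [-0.06  0.14  0.01] w 0.0293
shift mm [ 0.4 -0.  10.1] turn deg [ 0.12  0.06 -0.01]
```

>>> send_rows:
  steps:
    - [0, 0, 0, 0, 0, 0.002, 1]
    - [0, 0, 0, 0, 0, 0.002, 1]
    - [0, 0, 0, 0, 0, 0.002, 1]
    - [0, 0, 0, 0, 0, 0.001, 1]
    - [0, 0, 0, 0, 0, 0.0005, 1]
    - [0, 0, 0, 0, 0, 0.0005, 1]
    - [0, 0, 0, 0, 0, 0.0005, 1]
    - [0, 0, 0, 0, 0, 0.0005, 1]
    - [0, 0, 0, 0, 0, 0.0005, 1]
    - [0, 0, 0, 0, 0, 0, 1]

```text
time: 32.7
ee_pos: [0.4766, 0.2471, 0.1323]
eef_rot: [0.887, 0.462, 0.001, 0.001]
ft_force: [0.9, -1.4, -1.8]
width: 0.029
```

```bash
python3 - <<'E'
from h import *
goto(.4763,.2471,.1316,-0.609)
E
```

```text
t 32.7 p [0.4766 0.2471 0.1323] yaw -0.6092 q [-0.81, 0.23, 0.27, 1.84, -0.07, 1.08, -1.12] F [ 0.9 -1.4 -1.8] M [-0.08  0.08 -0.02] w 0.029
shift mm [-0.2 -0.3  0.7] turn deg [ 0.15 -0.02 -0.01]
```

Within 1 mm of the seat, so I open the jaws.

>>> send_rows:
  steps:
    - [0, 0, 0, 0, 0, 0.0005, 1]
    - [0, 0, 0, 0, 0, 0.0005, 1]
    - [0, 0, 0, 0, 0, 0, -1]
    - [0, 0, 0, 0, 0, 0, -1]
    - [0, 0, 0, 0, 0, 0, -1]
    - [0, 0, 0, 0, 0, 0, -1]
    - [0, 0, 0, 0, 0, 0, -1]
    - [0, 0, 0, 0, 0, 0, -1]
    - [0, 0, 0, 0, 0, 0, -1]
    - [0, 0, 0, 0, 0, 0, -1]

```text
time: 33.7
ee_pos: [0.4773, 0.2476, 0.1322]
eef_rot: [0.887, 0.463, 0.002, 0.001]
ft_force: [0.4, -1.1, -0.1]
width: 0.0831
```

>>> send_rows:
  steps:
    - [0, 0, 0, 0, 0, -0.005, -1]
    - [0, 0, 0, 0, 0, -0.01, -1]
    - [0, 0, 0, 0, 0, -0.014, -1]
    - [0, 0, 0, 0, 0, -0.014, -1]
    - [0, 0, 0, 0, 0, -0.014, -1]
    - [0, 0, 0, 0, 0, -0.014, -1]
    - [0, 0, 0, 0, 0, -0.014, -1]
    - [0, 0, 0, 0, 0, -0.014, -1]
    - [0, 0, 0, 0, 0, -0.01, -1]
    - [0, 0, 0, 0, 0, 0, -1]

```text
time: 34.7
ee_pos: [0.4774, 0.2475, 0.2526]
eef_rot: [0.887, 0.462, 0.004, 0.001]
ft_force: [0.3, -0.2, -0.5]
width: 0.0868
```

```bash
python3 look.py 14; python3 - <<'E'
from h import *
goto()
d=np.load("side14.npy");P=pts("side",d);im=cv2.imread("pics/side14.png")
f=lambda a,k:cv2.resize(a,None,fx=k,fy=k,interpolation=cv2.INTER_CUBIC)
cv2.imwrite("pics/scr14.png",np.hstack([f(im[140:210,178:228],7),f(im[220:255,290:315],14)]))
E
```

```text
t 34.8 p [0.4769 0.2472 0.2509] yaw -0.6098 q [-0.82, 0.12, 0.28, 1.7, -0.03, 1.32, -1.14] F [0.4 0.8 0.5] M [-0.06  0.13  0.  ] w 0.0871
shift mm [0. 0. 0.] turn deg [ 0.23 -0.26  0.  ]
```

View pics/scr14.png

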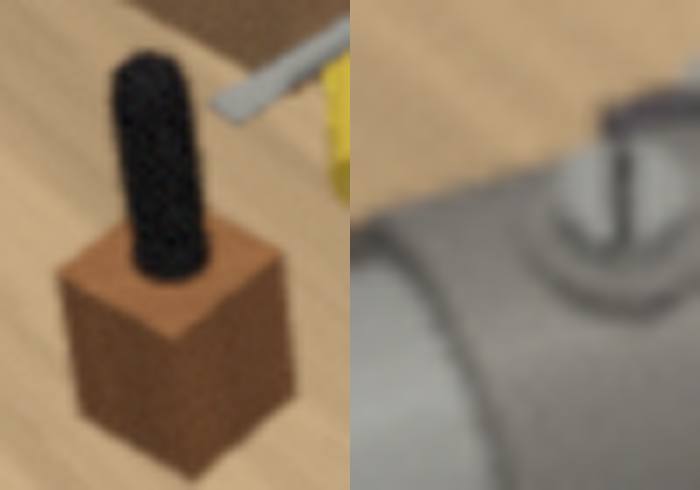

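View pics/side14.png

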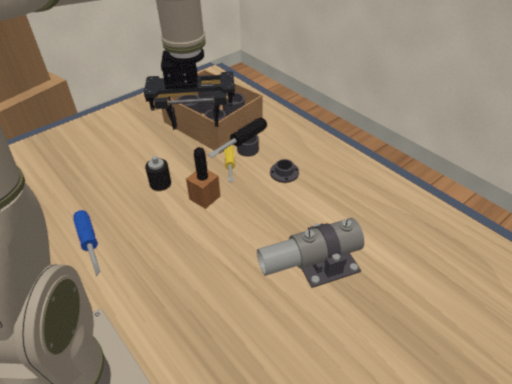

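```bash
python3 - <<'E'
from h import *
d=np.load("side14.npy");P=pts("side",d);im=cv2.imread("pics/side14.png")
W=P[140:190,188:214].reshape(-1,3);C=im[140:190,188:214].reshape(-1,3)
m=(C.max(1)<60)&(W[:,2]>.07)&(W[:,2]<.18)&(np.hypot(W[:,0]-.477,W[:,1]-.248)<.04);Q=W[m]
for a,b in((.085,.1),(.1,.115),(.115,.13),(.13,.145)):
    q=Q[(Q[:,2]>a)&(Q[:,2]<b)];print(len(q),q.mean(0).round(4))
print("top",Q[:,2].max())
for n in("top",):
    D=np.load("top0.npy"),np.load("top14.npy")
    for nm,(u0,u1,v0,v1) in dict(roller=(115,157,235,270),flange=(207,245,112,150)).items():
        for d2 in D:
            q=pts(n,d2)[v0:v1,u0:u1].reshape(-1,3);q=q[(q[:,2]>.02)&(q[:,2]<.105)];print(nm,len(q),np.median(q,0).round(4))
E
python3 -c "
from bench import *
print(read_state()['time']);print(close_job())"
```

```text
46 [0.4726 0.2382 0.0927]
40 [0.4726 0.2372 0.1078]
50 [0.4714 0.2378 0.122 ]
51 [0.4721 0.2375 0.1375]
top 0.16636958659622547
roller 792 [0.4184 0.3677 0.0711]
roller 0 [nan nan nan]
flange 428 [0.7049 0.1818 0.0331]
flange 427 [0.7051 0.1819 0.033 ]
34.8
the job is handed in; nothing more can be done
None
  return _methods._mean(a, axis=axis, dtype=dtype,
  ret = um.true_divide(
```

The locking screw is tight against its stop, the small black driver is back in its block, and I handed the job in at about 35 s of the 54 s. No verdict is reported, so success rests on my own checks.

**Seating and tightening**
- The blade dropped about 3.9 mm into the slot, measured from where it first touched the head.
- I turned the screw clockwise about 1.2 rad against a steady 0.1 N m. The torque then rose to 0.25–0.29 N m and held there for over a second. That is above the 0.2 N m aim and just inside the 0.3 N m limit.
- I let the torque off before lifting the blade out. It dipped briefly to between -0.02 and -0.09 N m, close to the 0.1 N m that would turn the screw, so a slight turn back cannot be fully ruled out. I did not measure the final angle to within 0.05 rad.

**Last checks**
- **Driver:** it hangs upright with its top at 166 mm and its handle down on the block.
- **Gripper:** it is open, about 85 mm above the driver's top, and touches nothing.
- **Flange:** it has not moved.
- **Roller and collar:** in the last side picture the roller looks where it was, but the arm hid it in the final top view, so the depth comparison failed. I did not re-measure the collar.
- **Spare screw:** I never touched it, and I did not re-measure it.

**Fallen look-alikes:** the three free-standing ones (blue, yellow and big black) fell over in the first seconds. My path stayed above their tops, so I believe they fell by themselves. The big black one came to rest across the collar, and I left all three where they lay.

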